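# Empty the cap caddy into the collecting tote

## Robot

A 6-joint arm with a two-finger parallel gripper is mounted at the origin on the work surface. World frame = base frame: x ahead of the robot, y to its left, z up, the work surface at z = 0. Lengths are in m, angles in rad, forces in N, time in s.
With the tool pointing down it reaches from about 0.35 to 0.8 m from the base axis. Payload 7.3 kg.
Tool frame: the origin (TCP) lies between the finger pads; the fingertips stand manip.tip_extent ahead of it and the grasp point (between the pads) lies 11 mm behind it (manip.tip_extent is the distance from the TCP to the fingertips, in m); z points along the fingers, y is the line along which they close (so a half turn about z gives the same grasp; the last joint's range is limited). The gripper opens to 85 mm and grips with 20 to 120 N. Pads are 22 mm wide; open, the fingers measure 114 mm over their backs; the gripper's body (76 mm by 85 mm) begins 54 mm behind the grasp point. The pads swing forward as they close: fully open they stand 13 mm farther back than shut.
Start: joints at [1.075, 0.342, 1.524, -0, 1.275, -0.146], TCP at [0.18, 0.493, 0.209] pointing down, gripper open.
Joint ranges: [-2.53, 2.53], [-0.77, 2.02], [0.04, 2.7], [-1, 4.14], [0.28, 2.66], [-3.11, 3.11]. Speed limits (rad/s): [2.57, 2.57, 3.14, 3.14, 3.14, 3.14].

## Interface

Orientations are given as a 3x3 rotation matrix whose columns are the frame's x, y, z axes.
In Python, from cell import manip gives the robot as it stands.
- The arm moves only by the tool send_rows, never from a script. Its argument "deltas" is a list of rows, each an object with "xyz": the shift along the tool's x, y, z in mm, a list of three; "rotation": the turn, a rotation vector about the tool's x, y, z in rad, a list of three. In form: [{"xyz": [dx, dy, dz], "rotation": [wx, wy, wz]}, ...]. A call has 1 to 12 rows; each row shifts and turns the commanded pose from where the row before left it, along the tool's axes as they then stand; what a row does not reach is not made up. A row lasts 1/12 s, in which the tool goes at most 41.7 mm and 7.16 degrees, less where a joint would pass 70% of its speed; a pose out of reach is approached as far as the arm can. A call with a gripper value outside its range is refused whole. "hand" is the finger opening in mm, from 0 to 85.4, set as the call begins (left out, the last holds). The fingers move at their own pace and stop on an object; "newtons" is the grip in N (left out, the last holds). Time passes only in rows, so rows that do not move let the fingers close. It gives the time, the measured TCP pose, the force, the opening and the grip force at its end, in the units of the state.
- manip.state(): the state, without advancing time (a new reading comes with each control period).
- manip.camera(name): name is "side" or "top" or "wrist"; returns the picture (400x640x3 uint8, red, green, blue); there is no depth.
- manip.camera_params(name): a dict with "camera_matrix" (3x3 intrinsics, pixels), "rvec" (rotation vector, rad) and "tvec" (3), from world to camera coordinates, as OpenCV has them. Camera axes: x right, y down, z forward; pixel columns grow to the right and rows downward; lengths in m; the calibration is good to about 2 mm. The wrist camera is an equidistant fisheye: a pixel r from the principal point sees the ray r / f radians off the axis. A picture is of the moment at which its call begins: read the wrist's pose just before it. camera_params takes no time and is no camera call; for the wrist camera it gives the pose at the moment of the call.
- manip.sign_off(): hands the job in; it is judged then, once.
Trained networks look in the newest picture that a camera, given by its name, has taken for a name from the list of things; names that differ only in an ending like _2 or _b are one class to them, and where a whole thing is asked for, a point or a joint stands for the part that bears it (a point fixed in the world has none). Each returns a list of dicts, best first, with "confidence" (0 to 1); they miss things now and then, are a little off and sometimes report something else, mostly with a low value. They report only what shows in the picture. A call takes as long as a camera call. They do not tell look-alikes from the thing itself.
- manip.cut_out(thing, camera): "pixels" (400x640 bool, what is visible of it) and "bbox" ([left, top, width, height] in pixels, round what is visible of it).
The state is a dict: "time": time; "joint_pos": joint angles; "dq": joint speeds; "joint_efforts": joint torques, N m; "position": TCP position; "orientation": TCP orientation; "wrist_force": force on the tool from outside, world axes, zero at the start; "moment": the same for the moment, N m; "gripper_width": opening from 0.0 (shut) to 1.0 (fully open); "finger_force": force on a finger pad.
Only numpy, scipy, OpenCV 4.12 (cv2) and the standard library are available. Lean on these libraries where they do the work, as an engineer would, in place of code of your own. Each camera call takes 0.05 s, during which the arm holds its last target. There are 200 camera calls.

## Task

Draw the craft caddy of bottle caps out of the desk shelf until it stands wholly on the open table, and let go of it. Then take it by its carrying handle, tip all six caps over its open end into the clear tote, and stand the empty caddy upright on the table again, leaving the other things where they are.

Things in the scene. Friction and masses are not known exactly. Their poses are not given: they have to be found in the camera images.
- caddy: Plywood craft caddy holding the caps: a tray 220 mm long (its x), 136 mm wide (y), about 0.32 kg empty. Origin: centre of its underside. Its -x end sticks 80 to 110 mm out of the shelf. Floor 5 mm; side walls 6 mm thick, 55 mm high, from x = +10 mm on 40 mm. A lengthways divider (y = 0, 6 mm thick, 50 mm high, x -100 to +50 mm) makes two troughs and carries the handle.
- caddy_end_board (a point): Middle of the top edge of the caddy's end board, at (-105, 0, 90) mm in the caddy's frame: board 136 mm wide (y), 90 mm tall, 10 mm thick (x -110 to -100 mm). Between board and handle 53 mm are free, above the divider. Same axes as the caddy.
- caddy_handle: The caddy's carrying handle, part of it. Origin: middle of the bar, at (-5, 0, 102) mm in the caddy's frame: a straight bar along its x, 84 mm long, 14 mm wide (y), 16 mm tall (z 94 to 110 mm), on two posts with 64 mm of bar free between them and 44 mm of air below. About over the centre of mass. Same axes as the caddy.
- caddy_lip (a point): Middle of the caddy's pouring lip, at (110, 0, 12) mm in the caddy's frame. This +x end, inside the shelf at the start, has no wall: the floor ramps up 7 mm over its last 35 mm and ends in the open, between the side walls. Caps start to slide out at 40 to 50 degrees of tilt; 70 clears it. Same axes as the caddy.
- shelf: Low plywood desk shelf, fixed: 220 mm deep (x), 348 mm wide (y), 140 mm tall, 30 mm of paper on top. Origin: centre of its underside. Open front at its x = -110 mm, facing its -x; two bays 156 mm wide, 125 mm high, centred at y = +84 and -84 mm, without bottom board (what is in them stands on the table). The caddy is in one bay, the pencil tray in the other.
- tote: Clear plastic storage tote with some caps lying in it already, fixed: outside 210 mm (x) by 310 mm (y), 130 mm tall, 5 mm walls and floor; rim flanges reach 14 mm farther out. Origin: centre of its underside.
- cap1: Large paint-tube screw cap, 41 mm across, 35 mm tall, 25 g, white plastic, standing in the caddy at the start. Origin: centre of its underside.
- cap2: Small paint-bottle screw cap, 30 mm across, 26 mm tall, 12 g, white plastic, standing in the caddy at the start. Origin: centre of its underside.
- cap3: Large paint-tube screw cap, 41 mm across, 35 mm tall, 25 g, white plastic, standing in the caddy at the start. Origin: centre of its underside.
- cap4: Small paint-bottle screw cap, 30 mm across, 26 mm tall, 12 g, white plastic, standing in the caddy at the start. Origin: centre of its underside.
- cap5: Large paint-tube screw cap, 41 mm across, 35 mm tall, 25 g, white plastic, standing in the caddy at the start. Origin: centre of its underside.
- cap6: Small paint-bottle screw cap, 30 mm across, 26 mm tall, 12 g, white plastic, standing in the caddy at the start. Origin: centre of its underside.
- pencil_tray: Bystander: plain plywood pencil tray in the shelf's other bay, 200 x 130 x 48 mm, no handle, pencils in it. Origin: centre of its underside.
- white_bottle: Bystander: white paint bottle, 68 mm across, 200 mm tall. Origin: centre of its underside.
- green_bottle: Bystander: green paint bottle, 68 mm across, 200 mm tall. Origin: centre of its underside.
- bowl: Bystander: yellow plastic bowl, 110 mm across, 45 mm tall. Origin: centre of its underside.
- paint_pot: Bystander: black paint pot, 54 mm across, 65 mm tall. Origin: centre of its underside.
- paint_tube: Bystander: blue paint tube lying flat, about 170 x 50 x 40 mm, long axis x. Origin: underside, near its middle.
- water_mug: Bystander: white mug, 76 mm across, 90 mm tall. Origin: centre of its underside.
Mind the look-alikes: they are no part of the job. Leave any blue, green or red look-alike of the cap1 alone.

How it is judged:
By the outcome, as a careful person would: the job done as asked, in the order asked, and still so for the second after the job is handed in, with the robot touching nothing.
It also fails if it takes over 61 s, if anything falls off the work surface, if the arm or the gripper's body presses on something with over 40 N, if the wrist force passes 120 N, or if a joint passes its speed limit or range.

## Working session

There is one attempt and no reset: what is moved stays moved. The work goes in short steps, Python scripts to look and compute and a tool call to move; the robot and the scene stay as the last step left them, time stands still between calls to the robot, and variables do not carry over. Pictures are saved under pics/ and viewed, at most 10 in all, crops included, and the job is handed in when it is done.

Besides the shell and the picture viewer there is one more tool, called after "Emit:" in YAML: its name, and indented under it one key for each argument. send_rows: Moves the arm, as the interface text tells. Its arguments: {"type":"object","properties":{"deltas":{"type":"array"},"hand":{"type":"number"},"newtons":{"type":"number"}},"required":["deltas"]}

```bash
mkdir -p pics; ls; cat > h.py <<'E'
import numpy as np,cv2
from cell import manip
def par(c):
    p=manip.camera_params(c); K=np.array(p["camera_matrix"]);R=cv2.Rodrigues(np.array(p["rvec"],float))[0];t=np.array(p["tvec"],float).ravel();return K,R,t
def ray(c,uv):
    K,R,t=par(c); x=(uv[0]-K[0,2])/K[0,0];y=(uv[1]-K[1,2])/K[1,1]
    if c=="wrist":
        r=np.hypot(x,y); d=np.array([x/r*np.sin(r),y/r*np.sin(r),np.cos(r)]) if r>0 else np.array([0,0,1.])
    else: d=np.array([x,y,1.])
    d=R.T@d; return -R.T@t,d/np.linalg.norm(d)
def onz(c,uv,z):
    o,d=ray(c,uv); return o+d*(z-o[2])/d[2]
def proj(c,P):
    K,R,t=par(c);q=R@np.array(P)+t
    if c=="wrist":
        th=np.arctan2(np.hypot(q[0],q[1]),q[2]);ph=np.arctan2(q[1],q[0]);x,y=th*np.cos(ph),th*np.sin(ph)
    else:x,y=q[0]/q[2],q[1]/q[2]
    return np.array([K[0,0]*x+K[0,2],K[1,1]*y+K[1,2]])
def tri(obs):
    A=np.zeros((3,3));b=np.zeros(3)
    for o,d in obs:
        M=np.eye(3)-np.outer(d,d);A+=M;b+=M@o
    p=np.linalg.solve(A,b);return p,[np.linalg.norm((np.eye(3)-np.outer(d,d))@(p-o)) for o,d in obs]
E
python3 - <<'E'
from h import *
np.set_printoptions(precision=3,suppress=True)
for c in ["side","top"]:
    im=manip.camera(c);cv2.imwrite(f"pics/{c}0.png",im[:,:,::-1])
    K,R,t=par(c);print(c,K[0],-R.T@t,R[2])
    for n in ["caddy","caddy_handle","caddy_end_board","shelf","tote"]:
        for d in manip.cut_out(n,c)[:2]: print(n,d["bbox"],round(d["confidence"],2))
print(manip.tip_extent,manip.state())
E
```

```text
pics
side [509.159   0.    321.662] [ 1.033 -0.062  1.682] [-0.325  0.082 -0.942]
caddy [354.7, 161.8, 47.5, 47.6] 0.62
caddy_handle [384.0, 181.3, 9.7, 7.7] 0.64
caddy_end_board [359.7, 163.2, 43.1, 43.0] 0.75
caddy_end_board [132.8, 174.4, 130.0, 104.2] 0.69
shelf [343.5, 165.4, 125.4, 128.8] 0.58
shelf [368.7, 189.6, 8.6, 5.3] 0.16
top [395.232   0.    316.394] [0.417 0.07  1.267] [ 0.053 -0.003 -0.999]
caddy [211.4, 181.8, 58.0, 51.5] 0.68
caddy_end_board [211.4, 176.8, 61.1, 53.9] 0.62
shelf [158.7, 79.4, 145.5, 128.4] 0.82
tote [381.6, 135.8, 138.8, 127.6] 0.64
0.008 {'time': 0.6, 'joint_pos': array([ 1.075,  0.342,  1.524, -0.   ,  1.275, -0.146]), 'dq': array([ 0.   ,  0.   , -0.   , -0.001, -0.   , -0.001]), 'joint_efforts': array([ -0.002, -43.336, -24.619,  -0.   ,   0.001,  -0.   ]), 'position': array([0.18 , 0.493, 0.209]), 'orientation': array([[-0.939,  0.343,  0.   ],
       [ 0.343,  0.939,  0.   ],
       [-0.   ,  0.   , -1.   ]]), 'wrist_force': array([ 0.169,  0.083, -0.543]), 'moment': array([0.043, 0.037, 0.011]), 'finger_force': 0.0, 'gripper_width': 0.9995223413021879}
```

View pics/side0.png

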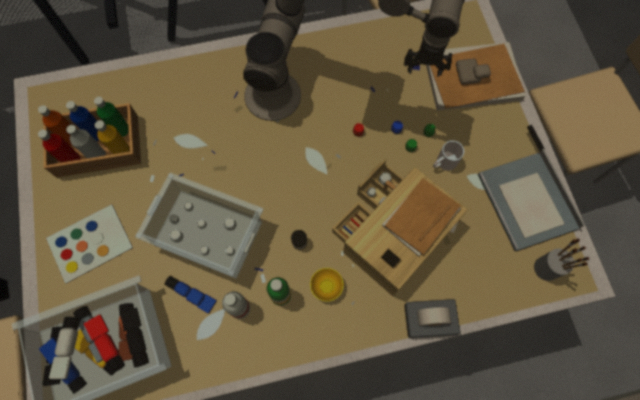

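View pics/top0.png

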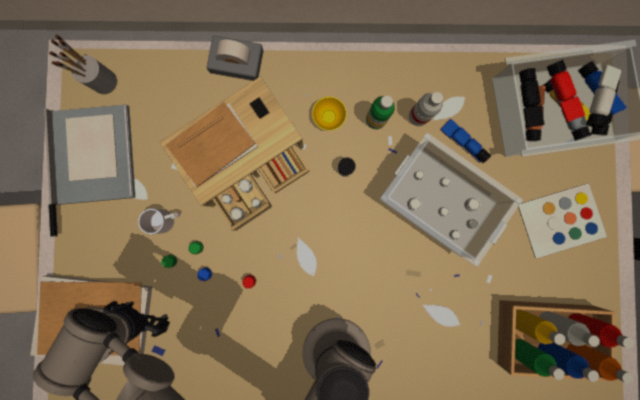

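Top view: the shelf is at about (232,142), with the caddy's end sticking out at (242,203), caps and end board visible. The pencil tray is in the other bay at (280,168). The tote is at (452,198), and the bottles at (380,112) and (428,108), the bowl at (329,114) and the pot at (346,166) are around it. There are loose red, blue and green caps at (195,247), (168,261), (204,273) and (249,282), which I must leave alone. The side view's second "end board" hit at (198,226) is the tote. I'll enlarge the caddy.

```bash
python3 - <<'E'
from h import *
np.set_printoptions(precision=3,suppress=True)
a=cv2.imread("pics/top0.png");b=cv2.imread("pics/side0.png")
A=cv2.resize(a[75:235,150:315],None,fx=2.4,fy=2.4,interpolation=3)
B=cv2.resize(b[150:300,325:475],None,fx=2.56,fy=2.56,interpolation=3)
T=cv2.resize(a[120:275,370:530],None,fx=1.3,fy=1.3,interpolation=3)
im=np.zeros((600,800,3),np.uint8)
im[:A.shape[0],:A.shape[1]]=A; im[:B.shape[0],400:400+B.shape[1]]=B; im[390:390+T.shape[0],:T.shape[1]]=T
cv2.imwrite("pics/crop.png",im)
manip.camera("top")
for n in ["caddy","caddy_handle","tote","shelf"]:
  for d in manip.cut_out(n,"top")[:1]:
    ys,xs=np.nonzero(d["pixels"]); r=cv2.minAreaRect(np.stack([xs,ys],1).astype(np.float32)); bx=cv2.boxPoints(r)
    z={"caddy":.09,"caddy_handle":.11,"tote":.13,"shelf":.14}[n]
    print(n,bx.tolist(),np.array([onz("top",p,z)[:2] for p in bx]).tolist(),onz("top",r[0],z))
for n in ["cap1","cap2","white_bottle","green_bottle","bowl","paint_pot","water_mug","paint_tube"]:
  for d in manip.cut_out(n,"top")[:12]:
    l,t,w,h=d["bbox"]; print(n,round(d["confidence"],2),(l+w/2,t+h/2),onz("top",(l+w/2,t+h/2),.03)[:2])
E
```

```text
caddy [[211.0916748046875, 199.8011474609375], [250.6854705810547, 172.80538940429688], [273.196044921875, 205.82089233398438], [233.6022491455078, 232.816650390625]] [[0.4716996947679556, 0.3791752839544201], [0.5535674791021473, 0.2627656500337743], [0.4554281253713469, 0.19404788215043592], [0.3742906790722161, 0.3102442114581082]] [0.464 0.287 0.09 ]
caddy_handle [[210.53842163085938, 199.30767822265625], [249.99996948242188, 173.0], [272.30767822265625, 206.4615478515625], [232.84613037109375, 232.76922607421875]] [[0.4721950991699981, 0.3755636129743965], [0.5506465709612332, 0.2614845557996038], [0.4528697302274182, 0.19450271714451273], [0.3751286491805157, 0.30835812855154465]] [0.463 0.285 0.11 ]
tote [[375.2779541015625, 198.35971069335938], [423.11761474609375, 129.4705810546875], [524.9895629882812, 200.21499633789062], [477.14990234375, 269.1041259765625]] [[0.4782594228044865, -0.10392523380606648], [0.6802725426731095, -0.2430106824884531], [0.47681238539721427, -0.5361185010001366], [0.2784469643996248, -0.3953940562211094]] [ 0.478 -0.32   0.13 ]
shelf [[157.6344146
[... 762 characters left out ...]
0.404]
cap2 0.59 (226.6, 198.25) [0.48  0.347]
cap2 0.54 (198.64999999999998, 248.95) [0.321 0.43 ]
cap2 0.53 (257.55, 206.95) [0.453 0.249]
cap2 0.51 (249.05, 282.35) [0.22  0.272]
cap2 0.46 (168.5, 261.85) [0.281 0.523]
white_bottle 0.75 (426.0, 109.4) [ 0.768 -0.28 ]
green_bottle 0.61 (381.25, 113.3) [ 0.754 -0.138]
bowl 0.68 (331.15000000000003, 113.1) [0.753 0.021]
paint_pot 0.64 (350.2, 168.14999999999998) [ 0.578 -0.04 ]
water_mug 0.59 (156.8, 221.05) [0.407 0.563]
water_mug 0.57 (427.9, 108.6) [ 0.771 -0.286]
paint_tube 0.75 (346.34999999999997, 169.04999999999998) [ 0.575 -0.028]
paint_tube 0.58 (466.54999999999995, 141.6) [ 0.666 -0.408]
paint_tube 0.26 (285.3, 169.2) [0.573 0.164]
```

View pics/crop.png

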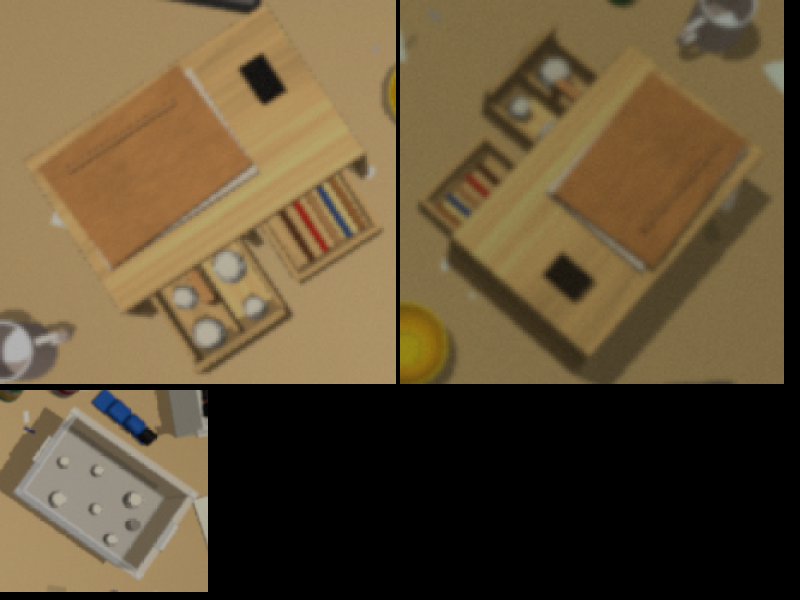

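The crop shows the caddy's end board top edge running from about (234.6,230) to (270.8,205.4) in the top picture. White caps lie in both troughs, and the caddy is in the bay on the left, with pencils in the other bay. The white caps are the job. The coloured ones, loose on the table, are look-alikes.

```bash
cat >> h.py <<'E'
def move(p,yaw_y):  # tool-frame delta to reach p, tool down, y axis at yaw_y
    s=manip.state();R=np.array(s["orientation"]);P=np.array(s["position"])
    y=np.array([np.cos(yaw_y),np.sin(yaw_y),0]);z=np.array([0,0,-1.]);Rg=np.stack([np.cross(y,z),y,z],1)
    rv=cv2.Rodrigues(R.T@Rg)[0].ravel(); print("dxyz(tool,mm)",(R.T@(np.array(p)-P)*1000).round(1),"rv",rv.round(4),"world d",((np.array(p)-P)*1000).round(1))
E
python3 - <<'E'
from h import *
np.set_printoptions(precision=4,suppress=True)
c=[onz("top",p,.14)[:2] for p in [(161.2,141.7),(259.2,79.2),(302.1,139.6),(200.8,205)]]
print(c,[np.linalg.norm(c[i]-c[(i+1)%4]) for i in range(4)],np.mean(c,0))
f=c[2]-c[3];print("front yaw",np.arctan2(f[1],f[0])+np.pi/2); 
e1,e2=[onz("top",p,.09)[:2] for p in [(234.6,230),(270.8,205.4)]]
d=e2-e1;print("board",e1,e2,np.linalg.norm(d),(e1+e2)/2,"yaw",np.arctan2(d[1],d[0])+np.pi/2)
m=(e1+e2)/2
psi=np.arctan2(f[1],f[0])+np.pi/2
n=np.array([np.cos(psi),np.sin(psi)]);print("stickout",(c[3]-m)@n)
move([m[0],m[1],.2],psi)
E
```

```text
[array([0.6351, 0.513 ]), array([0.8207, 0.2347]), array([0.6451, 0.1084]), array([0.4543, 0.395 ])] [np.float64(0.3344860347514343), np.float64(0.2162443411989858), np.float64(0.34428495849529944), np.float64(0.21596521881563002)] [0.6388 0.3128]
front yaw 0.5875353035438837
board [0.3826 0.3075] [0.4566 0.2012] 0.1294684858442054 [0.4196 0.2543] yaw 0.6081582503554812
stickout 0.10678943719374719
dxyz(tool,mm) [-307.1 -142.3    9.1] rv [ 0.0001 -0.      0.6335] world d [ 239.7 -238.9   -9.1]
```

Emit:
send_rows:
  deltas:
    - {"xyz":[-31,-14,-3],"rotation":[0,0,0]}
    - {"xyz":[-31,-14,-3],"rotation":[0,0,0]}
    - {"xyz":[-31,-14,-3],"rotation":[0,0,0]}
    - {"xyz":[-31,-14,-3],"rotation":[0,0,0]}
    - {"xyz":[-31,-14,-3],"rotation":[0,0,0]}
    - {"xyz":[-31,-14,-3],"rotation":[0,0,0]}
    - {"xyz":[-31,-14,-3],"rotation":[0,0,0]}
    - {"xyz":[-31,-14,-3],"rotation":[0,0,0]}
    - {"xyz":[-31,-14,-3],"rotation":[0,0,0]}
    - {"xyz":[-28,-16,-3],"rotation":[0,0,0]}
    - {"xyz":[0,0,0],"rotation":[0,0,0.12]}
    - {"xyz":[0,0,0],"rotation":[0,0,0.12]}
  hand: 40

```text
time: 2.25
position: [0.421, 0.253, 0.2392]
orientation: [[-0.826, 0.563, 0.0], [0.563, 0.826, 0.0], [-0.0, 0.0, -1.0]]
wrist_force: [-0.1, -0.2, -0.1]
gripper_width: 0.47
finger_force: 0.0
```

Emit:
send_rows:
  deltas:
    - {"xyz":[0,0,0],"rotation":[0,0,0.12]}
    - {"xyz":[0,0,0],"rotation":[0,0,0.12]}
    - {"xyz":[0,0,0],"rotation":[0,0,0.12]}
    - {"xyz":[0,0,0],"rotation":[0,0,0.025]}
    - {"xyz":[0,0,0],"rotation":[0,0,0]}

```text
time: 2.67
position: [0.4196, 0.2546, 0.2391]
orientation: [[-0.561, 0.828, 0.0], [0.828, 0.561, 0.0], [0.0, 0.0, -1.0]]
wrist_force: [0.5, 0.0, 0.4]
gripper_width: 0.47
finger_force: 0.0
```

```bash
python3 - <<'E'
from h import *
im=manip.camera("wrist");s=manip.state();print(s["position"],s["time"],s["joint_pos"].round(3),s["orientation"].round(3).tolist())
cv2.imwrite("pics/w1.png",im[:,:,::-1]); print(par("wrist")[0])
o,d=ray("wrist",(320,200));print(o,d)
psi=.595
for P in [(0.3826,.3075,.09),(.4566,.2012,.09)]: print(proj("wrist",P).round(1))
for d in manip.cut_out("caddy","wrist")[:2]: print(d["bbox"],d["confidence"])
E
```

```text
[0.41964479 0.25459193 0.23913023] 2.7167 [ 0.389  0.256  1.562  0.     1.324 -0.208] [[-0.562, 0.827, 0.0], [0.827, 0.562, 0.0], [0.0, 0.0, -1.0]]
[[309.70691629   0.         319.44755819]
 [  0.         309.70691629 198.04459187]
 [  0.           0.           1.        ]]
[0.37675049 0.31701305 0.40339457] [ 0.17324788 -0.25002067 -0.95261474]
[318.6 115.3]
[320.  234.9]
[324.2, 103.6, 115.6, 127.2] 0.86
```

View pics/w1.png

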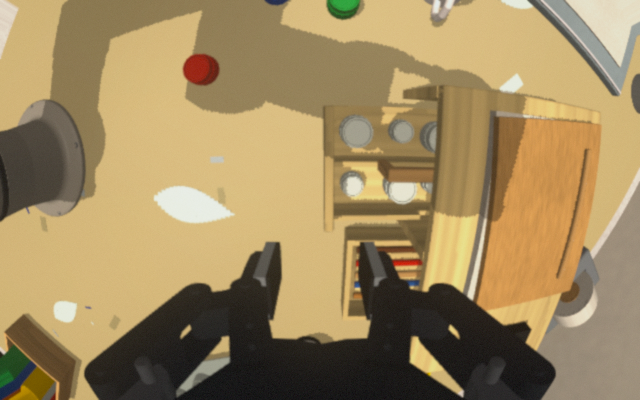

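The wrist view shows the end board's top as the strip at columns 324–334, rows 106–231. The handle's bar end is around (400,172), and the red look-alike at (201,69) is well clear.

```bash
python3 - <<'E'
from h import *
np.set_printoptions(precision=4,suppress=True)
P=[]
for a,b in [((329,106),(234.6,230)),((329.5,231),(270.8,205.4))]:
    print(onz("wrist",a,.09), tri([ray("wrist",a),ray("top",b)])); P.append(onz("wrist",a,.09))
d=P[1]-P[0];m=(P[0]+P[1])/2;print(np.linalg.norm(d),m,np.arctan2(d[1],d[0])+np.pi/2)
n=np.array([np.cos(.597),np.sin(.597),0]);print("topmid",onz("top",(252.7,217.7),.09))
# shelf front edge at z .14 from wrist
for uv in [(438,92),(424,372)]: print((onz("wrist",uv,.14)-m)@n)
move([m[0],m[1],.069],.597)
E
```

```text
[0.3858 0.3211 0.09  ] (array([0.3842, 0.3209, 0.0287]), [np.float64(0.0035261817618643474), np.float64(0.003526181761864383)])
[0.4626 0.211  0.09  ] (array([0.4614, 0.2049, 0.0782]), [np.float64(0.004925730674556608), np.float64(0.004925730674556644)])
0.13421390283733312 [0.4242 0.2661 0.09  ] 0.6087286034657918
topmid [0.4196 0.2544 0.09  ]
0.09348884708549904
0.12735298342225115
dxyz(tool,mm) [  6.9  10.2 170.1] rv [ 0.0001 -0.      0.0004] world d [   4.5   11.5 -170.1]
```

Emit:
send_rows:
  deltas:
    - {"xyz":[6,9,20],"rotation":[0,0,0]}
    - {"xyz":[0,0,30],"rotation":[0,0,0]}
    - {"xyz":[0,0,30],"rotation":[0,0,0]}
    - {"xyz":[0,0,30],"rotation":[0,0,0]}
    - {"xyz":[0,0,20],"rotation":[0,0,0]}
    - {"xyz":[0,0,0],"rotation":[0,0,0]}

```text
time: 3.27
position: [0.4211, 0.2635, 0.1053]
orientation: [[-0.562, 0.827, -0.007], [0.827, 0.562, -0.003], [0.002, -0.008, -1.0]]
wrist_force: [-0.4, 0.5, 0.5]
gripper_width: 0.469
finger_force: 0.0
```

```bash
python3 - <<'E'
from h import *
im=manip.camera("wrist");s=manip.state();print(s["position"])
cv2.imwrite("pics/w2.png",im[60:340,160:500,::-1])
E
```

```text
[0.42252106 0.2641356  0.10761408]
```

View pics/w2.png

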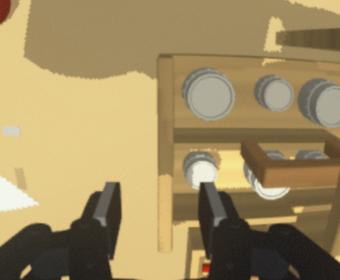

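Near view: the board's top is at columns 158–173, rows 54–250 of the crop, and the fingertips straddle it at about columns 110 and 208.

```bash
python3 - <<'E'
from h import *
np.set_printoptions(precision=4,suppress=True)
a=onz("wrist",(326,116),.09);b=onz("wrist",(325.5,309),.09);m=(a+b)/2;d=b-a
print(a,b,np.linalg.norm(d),m,np.arctan2(d[1],d[0])+np.pi/2)
s=manip.state();print(proj("wrist",s["position"]),proj("wrist",m))
move([m[0],m[1],.069],.6)
# caddy stickout via shelf edge not visible; handle front end z=.11 at crop (250,150)
n=np.array([np.cos(.6),np.sin(.6),0]);print((onz("wrist",(406,205),.11)-m)@n)
E
```

```text
[0.3867 0.3231 0.09  ] [0.4628 0.2121 0.09  ] 0.13453844788575603 [0.4248 0.2676 0.09  ] 0.6012284011897185
[319.8468 238.0623] [325.9302 224.1695]
dxyz(tool,mm) [ 1.6  4.  38.6] rv [-0.0043 -0.0009 -0.003 ] world d [  2.3   3.5 -38.6]
0.04501247054300969
```

Emit:
send_rows:
  deltas:
    - {"xyz":[1,4,10],"rotation":[0,0,0]}
    - {"xyz":[0,0,15],"rotation":[0,0,0]}
    - {"xyz":[0,0,13],"rotation":[0,0,0]}
    - {"xyz":[0,0,0],"rotation":[0,0,0]}

```text
time: 3.65
position: [0.4264, 0.2678, 0.0703]
orientation: [[-0.562, 0.827, -0.001], [0.827, 0.562, -0.0], [0.0, -0.001, -1.0]]
wrist_force: [-0.4, -0.5, -0.4]
gripper_width: 0.467
finger_force: 0.0
```

Emit:
send_rows:
  deltas:
    - {"xyz":[0,0,0],"rotation":[0,0,0]}
    - {"xyz":[0,0,0],"rotation":[0,0,0]}
    - {"xyz":[0,0,0],"rotation":[0,0,0]}
    - {"xyz":[0,0,0],"rotation":[0,0,0]}
    - {"xyz":[0,0,0],"rotation":[0,0,0]}
    - {"xyz":[0,0,0],"rotation":[0,0,0]}
  hand: 0
  newtons: 50

```text
time: 4.15
position: [0.4267, 0.2678, 0.0715]
orientation: [[-0.561, 0.828, 0.001], [0.828, 0.561, 0.0], [-0.0, 0.001, -1.0]]
wrist_force: [0.3, 0.0, 0.2]
gripper_width: -0.001
finger_force: 0.0
```

```bash
python3 - <<'E'
from h import *
im=manip.camera("wrist");s=manip.state();print(s["position"],s["gripper_width"],s["finger_force"])
cv2.imwrite("pics/w3.png",im[60:340,160:500,::-1])
E
```

```text
[0.42662436 0.26780523 0.0714031 ] -0.001246204948866431 0.0
```

View pics/w3.png

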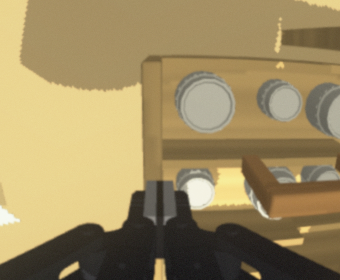

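```bash
python3 - <<'E'
from h import *
np.set_printoptions(precision=4,suppress=True)
s=manip.state();p=s["position"]; c=np.array([-160,-60])
for dz in (.0,-.008,.011,.02,.03): print(dz,proj("wrist",p+[0,0,dz])+c)
for z in (.05,.07,.09):
  a=onz("wrist",(160+151,60+57),z);e=onz("wrist",(160+153,60+178),z)
  t=np.array([np.cos(.6),np.sin(.6),0]);y=np.array([-t[1],t[0],0])
  print(z,"board rel tcp: x",((a-p)@t*1000),((e-p)@t*1000),"y",(a-p)@y*1000,(e-p)@y*1000)
print(ray("wrist",(320,200)))
im=cv2.imread("pics/w3.png");cv2.imwrite("pics/w3b.png",cv2.resize(im[30:280,80:260],None,fx=3,fy=2.4,interpolation=3))
m=manip.camera("top");a=m[75:285,150:400,::-1];cv2.imwrite("pics/t3.png",cv2.resize(a,None,fx=2.8,fy=2.8,interpolation=3))
E
```

```text
0.0 [159.877  178.0404]
-0.008 [159.8398 172.5274]
0.011 [159.9332 186.3849]
0.02 [159.9843 193.9642]
0.03 [160.047  203.3042]
0.05 board rel tcp: x -4.948403928248432 -4.502296153612304 y 68.1142531627864 -9.820451959100959
0.07 board rel tcp: x -4.435859409941398 -4.037807572508595 y 68.93445778712135 -0.6049099113231221
0.09 board rel tcp: x -3.9233148916343947 -3.5733189914048094 y 69.75466241145624 8.61063213645473
(array([0.3837, 0.3302, 0.2357]), array([ 0.1734, -0.25  , -0.9526]))
```

View pics/w3b.png

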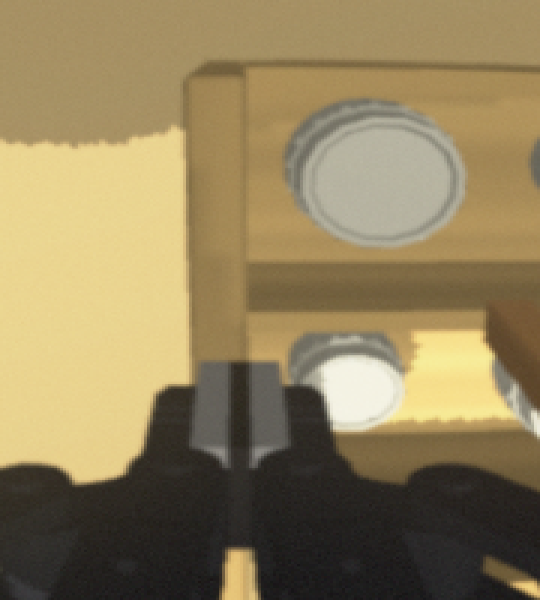

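The shut pads look as if they are lying over the board's top rather than around it. I'll reopen, go 10 mm deeper (still above the divider) and close again.

Emit:
send_rows:
  deltas:
    - {"xyz":[0,0,0],"rotation":[0,0,0]}
    - {"xyz":[0,0,0],"rotation":[0,0,0]}
    - {"xyz":[0,0,0],"rotation":[0,0,0]}
    - {"xyz":[0,0,0],"rotation":[0,0,0]}
    - {"xyz":[0,-3,5],"rotation":[0,0,0]}
    - {"xyz":[0,0,5],"rotation":[0,0,0]}
    - {"xyz":[0,0,0],"rotation":[0,0,0]}
  hand: 40

```text
time: 4.83
position: [0.4231, 0.2656, 0.0599]
orientation: [[-0.561, 0.828, -0.002], [0.828, 0.561, -0.001], [0.0, -0.002, -1.0]]
wrist_force: [0.3, -0.6, 0.2]
gripper_width: 0.468
finger_force: 0.0
```

Emit:
send_rows:
  deltas:
    - {"xyz":[0,0,0],"rotation":[0,0,0]}
    - {"xyz":[0,0,0],"rotation":[0,0,0]}
    - {"xyz":[0,0,0],"rotation":[0,0,0]}
    - {"xyz":[0,0,0],"rotation":[0,0,0]}
    - {"xyz":[0,0,0],"rotation":[0,0,0]}
  hand: 0

```text
time: 5.25
position: [0.424, 0.2661, 0.0613]
orientation: [[-0.561, 0.828, 0.0], [0.828, 0.561, 0.0], [-0.0, 0.0, -1.0]]
wrist_force: [-0.6, -0.9, 0.9]
gripper_width: 0.092
finger_force: 49.2
```

```bash
python3 - <<'E'
from h import *
s=manip.state();print(manip.tip_extent,s["position"],s["gripper_width"],s["finger_force"],s["wrist_force"],s["joint_pos"])
im=manip.camera("wrist")
cv2.imwrite("pics/w4.png",cv2.resize(im[90:340,200:460,::-1],None,fx=2.4,fy=2.4,interpolation=3))
E
```

```text
0.008 [0.42404202 0.26606506 0.06127776] 0.09233276264982423 49.19411659240723 [-0.61222764 -0.86238315  0.93557732] [ 4.07111521e-01  4.72830120e-01  1.78451856e+00  6.18248491e-05
  8.83986027e-01 -1.89022483e-01]
```

Gripped now (49 N, about 8 mm wide). The pads reach less deep than stated, by about 20 mm. Pulling along the caddy's -x, which is the tool's -y.

Emit:
send_rows:
  deltas:
    - {"xyz":[0,-6,0],"rotation":[0,0,0]}
    - {"xyz":[0,-10,0],"rotation":[0,0,0]}
    - {"xyz":[0,-14,0],"rotation":[0,0,0]}
    - {"xyz":[0,-14,0],"rotation":[0,0,0]}
    - {"xyz":[0,-14,0],"rotation":[0,0,0]}
    - {"xyz":[0,0,0],"rotation":[0,0,0]}

```text
time: 5.8
position: [0.3742, 0.2324, 0.0613]
orientation: [[-0.561, 0.828, -0.001], [0.828, 0.561, -0.0], [0.0, -0.001, -1.0]]
wrist_force: [-2.2, -1.8, -0.9]
gripper_width: 0.095
finger_force: 49.1
```

Emit:
send_rows:
  deltas:
    - {"xyz":[0,-10,0],"rotation":[0,0,0]}
    - {"xyz":[0,-14,0],"rotation":[0,0,0]}
    - {"xyz":[0,-14,0],"rotation":[0,0,0]}
    - {"xyz":[0,-14,0],"rotation":[0,0,0]}
    - {"xyz":[0,-14,0],"rotation":[0,0,0]}
    - {"xyz":[0,-14,0],"rotation":[0,0,0]}
    - {"xyz":[0,-8,0],"rotation":[0,0,0]}
    - {"xyz":[0,-4,0],"rotation":[0,0,0]}
    - {"xyz":[0,0,0],"rotation":[0,0,0]}

```text
time: 6.55
position: [0.2993, 0.1814, 0.0612]
orientation: [[-0.561, 0.828, -0.001], [0.828, 0.561, -0.0], [0.0, -0.001, -1.0]]
wrist_force: [-2.7, -2.4, 5.2]
gripper_width: 0.094
finger_force: 50.6
```

```bash
python3 - <<'E'
from h import *
s=manip.state();print(s["position"],s["orientation"][:,1],s["gripper_width"],s["finger_force"],s["wrist_force"],s["joint_pos"].round(3))
im=manip.camera("side")
cv2.imwrite("pics/s4.png",cv2.resize(im[70:300,230:500,::-1],None,fx=2.6,fy=2.6,interpolation=3))
E
```

```text
[0.2992901  0.1814459  0.06122413] [ 0.82761014  0.56130253 -0.00096429] 0.0936401230009777 50.6202507019043 [-2.71305193 -2.36057954  5.17281592] [ 0.325  0.253  2.169 -0.     0.721 -0.271]
```

View pics/s4.png

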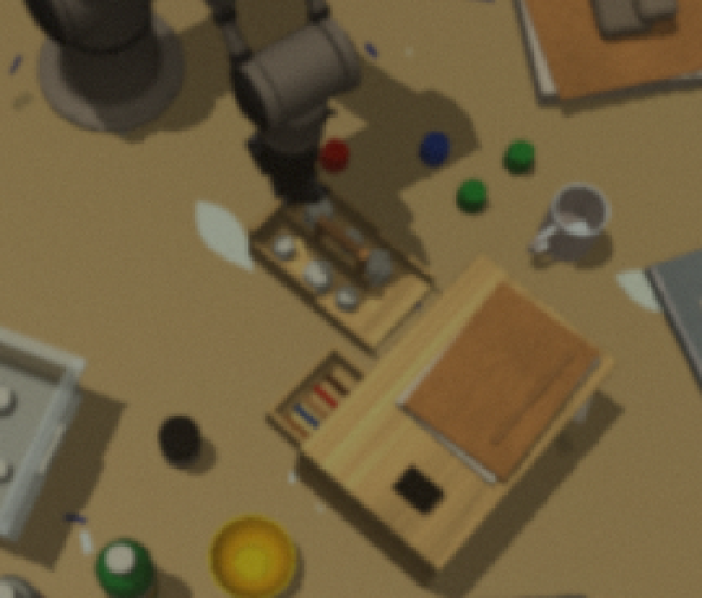

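The side view shows the whole caddy on open table: the lip edge (375–435, 275–350 in the crop) is clear of the shelf front, the caps are inside, and the red cap is untouched. Now I'll release, rise and go over the handle.

Emit:
send_rows:
  deltas:
    - {"xyz":[0,0,0],"rotation":[0,0,0]}
    - {"xyz":[0,0,0],"rotation":[0,0,0]}
    - {"xyz":[0,0,0],"rotation":[0,0,0]}
    - {"xyz":[0,0,-15],"rotation":[0,0,0]}
    - {"xyz":[0,0,-30],"rotation":[0,0,0]}
    - {"xyz":[0,0,-30],"rotation":[0,0,0]}
    - {"xyz":[0,0,-30],"rotation":[0,0,0]}
    - {"xyz":[0,0,-30],"rotation":[0,0,0]}
    - {"xyz":[0,25,0],"rotation":[0,0,0]}
    - {"xyz":[0,25,0],"rotation":[0,0,0]}
    - {"xyz":[0,25,0],"rotation":[0,0,0]}
    - {"xyz":[0,25,0],"rotation":[0,0,0]}
  hand: 40

```text
time: 7.6
position: [0.3837, 0.2388, 0.1963]
orientation: [[-0.561, 0.828, 0.001], [0.828, 0.561, 0.0], [-0.0, 0.001, -1.0]]
wrist_force: [1.0, -0.1, 0.6]
gripper_width: 0.47
finger_force: 0.0
```

Emit:
send_rows:
  deltas:
    - {"xyz":[0,0,0],"rotation":[0,0,0.12]}
    - {"xyz":[0,0,0],"rotation":[0,0,0.12]}
    - {"xyz":[0,0,0],"rotation":[0,0,0.12]}
    - {"xyz":[0,0,0],"rotation":[0,0,0.12]}
    - {"xyz":[0,0,0],"rotation":[0,0,0.12]}
    - {"xyz":[0,0,0],"rotation":[0,0,0.12]}
    - {"xyz":[0,0,0],"rotation":[0,0,0.12]}
    - {"xyz":[0,0,0],"rotation":[0,0,0.12]}
    - {"xyz":[0,0,0],"rotation":[0,0,0.12]}
    - {"xyz":[0,0,0],"rotation":[0,0,0.12]}
    - {"xyz":[0,0,0],"rotation":[0,0,0.12]}
    - {"xyz":[0,0,0],"rotation":[0,0,0.12]}

```text
time: 8.6
position: [0.3827, 0.2381, 0.1959]
orientation: [[0.751, 0.66, -0.0], [0.66, -0.751, -0.0], [-0.0, -0.0, -1.0]]
wrist_force: [0.3, -0.9, 1.2]
gripper_width: 0.466
finger_force: 0.0
```

Emit:
send_rows:
  deltas:
    - {"xyz":[0,0,0],"rotation":[0,0,0.12]}
    - {"xyz":[0,0,0],"rotation":[0,0,0.01]}
    - {"xyz":[0,0,0],"rotation":[0,0,0]}

```text
time: 8.85
position: [0.3827, 0.2381, 0.1959]
orientation: [[0.826, 0.564, -0.0], [0.564, -0.826, -0.0], [-0.0, -0.0, -1.0]]
wrist_force: [-0.2, -0.0, 0.2]
gripper_width: 0.47
finger_force: 0.0
```

```bash
python3 - <<'E'
from h import *
im=manip.camera("wrist");s=manip.state();print(s["time"],s["position"],s["orientation"].round(3).tolist(),s["joint_pos"].round(3))
cv2.imwrite("pics/w5.png",im[:,:,::-1])
t=np.array([np.cos(.597),np.sin(.597),0]);b=np.array([.300,.183,.0])
y=np.array([-t[1],t[0],0])
for x in (-47,37):
  for yy in (-7,7): print(x,yy,proj("wrist",b+t*(x+105)/1000+y*yy/1000+[0,0,.11]).round(1))
for d in manip.cut_out("caddy_handle","wrist")[:2]: print(d["bbox"],d["confidence"],d["pixels"].sum())
E
```

```text
8.9 [0.38266943 0.23804792 0.19595661] [[0.825, 0.565, -0.0], [0.565, -0.825, -0.0], [-0.0, -0.0, -1.0]] [0.386 0.218 1.737 0.    1.187 1.356]
-47 -7 [325.6 240.2]
-47 7 [309.9 240.1]
37 -7 [326.6 145.3]
37 7 [309.3 145.3]
[313.5, 135.4, 13.8, 104.5] 0.66 1680
```

View pics/w5.png

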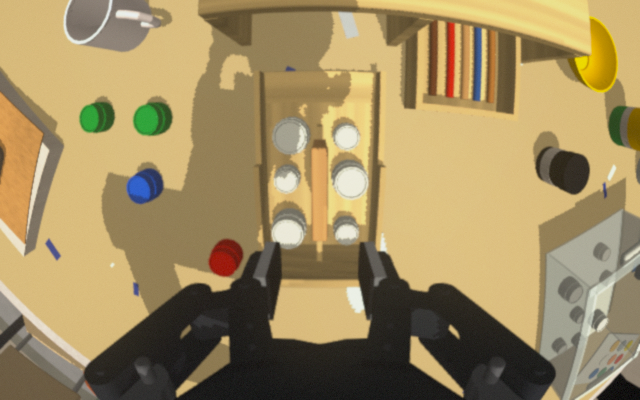

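All six white caps are in the troughs. The handle bar is at columns 312–328, rows 139–240, within 2–3 mm of the prediction. Now I'll descend and grip.

Emit:
send_rows:
  deltas:
    - {"xyz":[2,2,25],"rotation":[0,0,0]}
    - {"xyz":[0,0,30],"rotation":[0,0,0]}
    - {"xyz":[0,0,30],"rotation":[0,0,0]}
    - {"xyz":[0,0,20],"rotation":[0,0,0]}
    - {"xyz":[0,0,14],"rotation":[0,0,0]}
    - {"xyz":[0,0,12],"rotation":[0,0,0]}
    - {"xyz":[0,0,0],"rotation":[0,0,0]}
    - {"xyz":[0,0,0],"rotation":[0,0,0]}

```text
time: 9.62
position: [0.3852, 0.2374, 0.0649]
orientation: [[0.826, 0.563, -0.001], [0.563, -0.826, -0.0], [-0.001, -0.0, -1.0]]
wrist_force: [0.3, -0.0, 0.2]
gripper_width: 0.469
finger_force: 0.0
```

Emit:
send_rows:
  deltas:
    - {"xyz":[0,0,0],"rotation":[0,0,0]}
    - {"xyz":[0,0,0],"rotation":[0,0,0]}
    - {"xyz":[0,0,0],"rotation":[0,0,0]}
    - {"xyz":[0,0,0],"rotation":[0,0,0]}
    - {"xyz":[0,0,0],"rotation":[0,0,0]}
    - {"xyz":[0,0,0],"rotation":[0,0,0]}
  hand: 0
  newtons: 110

```text
time: 10.12
position: [0.3858, 0.2379, 0.0657]
orientation: [[0.827, 0.562, 0.001], [0.562, -0.827, 0.001], [0.002, -0.0, -1.0]]
wrist_force: [-1.6, 3.6, 3.0]
gripper_width: 0.137
finger_force: 108.3
```

Emit:
send_rows:
  deltas:
    - {"xyz":[0,0,-6],"rotation":[0,0,0]}
    - {"xyz":[0,0,-14],"rotation":[0,0,0]}
    - {"xyz":[0,0,-20],"rotation":[0,0,0]}
    - {"xyz":[0,0,-23],"rotation":[0,0,0]}
    - {"xyz":[0,0,-23],"rotation":[0,0,0]}
    - {"xyz":[0,0,-23],"rotation":[0,0,0]}
    - {"xyz":[0,0,-23],"rotation":[0,0,0]}
    - {"xyz":[0,0,-23],"rotation":[0,0,0]}
    - {"xyz":[0,0,-20],"rotation":[0,0,0]}
    - {"xyz":[0,0,-16],"rotation":[0,0,0]}
    - {"xyz":[0,0,-10],"rotation":[0,0,0]}
    - {"xyz":[0,0,-4],"rotation":[0,0,0]}

```text
time: 11.12
position: [0.3855, 0.2372, 0.2714]
orientation: [[0.827, 0.562, 0.001], [0.562, -0.827, 0.0], [0.001, 0.001, -1.0]]
wrist_force: [-0.2, -0.0, -3.9]
gripper_width: 0.133
finger_force: 107.7
```

Emit:
send_rows:
  deltas:
    - {"xyz":[0,0,0],"rotation":[0,0,-0.03]}
    - {"xyz":[0,0,0],"rotation":[0,0,-0.06]}
    - {"xyz":[0,0,0],"rotation":[0,0,-0.08]}
    - {"xyz":[0,0,0],"rotation":[0,0,-0.1]}
    - {"xyz":[0,0,0],"rotation":[0,0,-0.1]}
    - {"xyz":[0,0,0],"rotation":[0,0,-0.1]}
    - {"xyz":[0,0,0],"rotation":[0,0,-0.1]}
    - {"xyz":[0,0,0],"rotation":[0,0,-0.1]}
    - {"xyz":[0,0,0],"rotation":[0,0,-0.1]}
    - {"xyz":[0,0,0],"rotation":[0,0,-0.1]}
    - {"xyz":[0,0,0],"rotation":[0,0,-0.1]}
    - {"xyz":[0,0,0],"rotation":[0,0,-0.1]}

```text
time: 12.12
position: [0.3846, 0.2369, 0.269]
orientation: [[-0.101, 0.995, -0.003], [0.995, 0.101, -0.001], [-0.001, -0.003, -1.0]]
wrist_force: [0.3, 0.6, -3.1]
gripper_width: 0.138
finger_force: 107.7
```

Emit:
send_rows:
  deltas:
    - {"xyz":[0,0,0],"rotation":[0,0,-0.1]}
    - {"xyz":[0,0,0],"rotation":[0,0,-0.1]}
    - {"xyz":[0,0,0],"rotation":[0,0,-0.1]}
    - {"xyz":[0,0,0],"rotation":[0,0,-0.1]}
    - {"xyz":[0,0,0],"rotation":[0,0,-0.1]}
    - {"xyz":[0,0,0],"rotation":[0,0,-0.1]}
    - {"xyz":[0,0,0],"rotation":[0,0,-0.08]}
    - {"xyz":[0,0,0],"rotation":[0,0,-0.05]}
    - {"xyz":[0,0,0],"rotation":[0,0,-0.03]}
    - {"xyz":[0,0,0],"rotation":[0,0,0]}

```text
time: 12.95
position: [0.3846, 0.2369, 0.2691]
orientation: [[-0.756, 0.655, -0.003], [0.655, 0.756, -0.001], [0.001, -0.003, -1.0]]
wrist_force: [0.6, -0.5, -3.9]
gripper_width: 0.141
finger_force: 107.7
```

```bash
python3 - <<'E'
from h import *
im=manip.camera("wrist");s=manip.state();print(s["time"],s["position"],s["orientation"].round(3).tolist(),s["joint_pos"].round(3),s["wrist_force"],s["gripper_width"])
cv2.imwrite("pics/w6.png",im[:,:,::-1])
move([.486,-.326,.27],.85)
# tote centre check from two views
manip.camera("top")
for c in ["top"]:
  d=manip.cut_out("tote",c)[0];ys,xs=np.nonzero(d["pixels"]);r=cv2.minAreaRect(np.stack([xs,ys],1).astype(np.float32));print(r,onz(c,r[0],.13))
E
```

```text
13.0 [0.3847416  0.23700213 0.26925765] [[-0.755, 0.656, -0.002], [0.656, 0.755, -0.001], [0.001, -0.002, -1.0]] [ 0.382  0.163  1.598 -0.     1.383 -0.473] [-0.41211639 -0.01072607 -4.98829221] 0.138222266282364
dxyz(tool,mm) [-4.458e+02 -3.584e+02 -4.000e-01] rv [-0.0022 -0.001   0.0051] world d [ 101.3 -563.     0.7]
((450.53277587890625, 199.0443115234375), (123.3017578125, 83.00797271728516), 35.07374954223633) [ 0.47824858 -0.32105225  0.13      ]
```

View pics/w6.png

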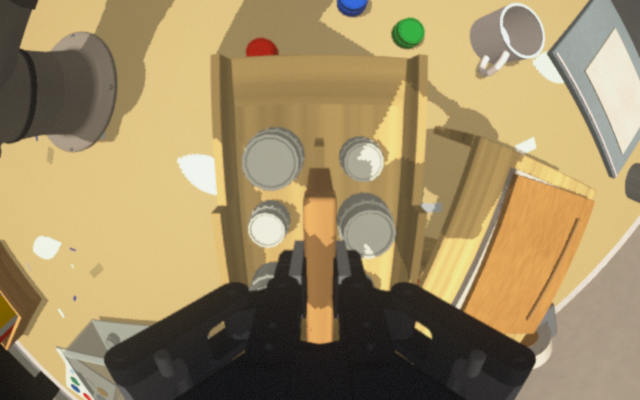

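The wrist view shows the caddy held level with its lip (row ~60) toward the base and the caps still in it. Carrying it to the tote.

Emit:
send_rows:
  deltas:
    - {"xyz":[-5,-4,0],"rotation":[0,0,0]}
    - {"xyz":[-10,-8,0],"rotation":[0,0,0]}
    - {"xyz":[-15,-12,0],"rotation":[0,0,0]}
    - {"xyz":[-20,-16,0],"rotation":[0,0,0]}
    - {"xyz":[-20,-16,0],"rotation":[0,0,0]}
    - {"xyz":[-20,-16,0],"rotation":[0,0,0]}
    - {"xyz":[-20,-16,0],"rotation":[0,0,0]}
    - {"xyz":[-20,-16,0],"rotation":[0,0,0]}
    - {"xyz":[-20,-16,0],"rotation":[0,0,0]}
    - {"xyz":[-20,-16,0],"rotation":[0,0,0]}
    - {"xyz":[-20,-16,0],"rotation":[0,0,0]}
    - {"xyz":[-20,-16,0],"rotation":[0,0,0]}

```text
time: 14.1
position: [0.4336, -0.0288, 0.2701]
orientation: [[-0.755, 0.656, -0.0], [0.656, 0.755, -0.0], [0.0, -0.0, -1.0]]
wrist_force: [1.7, 0.1, -4.3]
gripper_width: 0.137
finger_force: 107.7
```

Emit:
send_rows:
  deltas:
    - {"xyz":[-20,-16,0],"rotation":[0,0,0]}
    - {"xyz":[-20,-16,0],"rotation":[0,0,0]}
    - {"xyz":[-20,-16,0],"rotation":[0,0,0]}
    - {"xyz":[-20,-16,0],"rotation":[0,0,0]}
    - {"xyz":[-20,-16,0],"rotation":[0,0,0]}
    - {"xyz":[-20,-16,0],"rotation":[0,0,0]}
    - {"xyz":[-20,-16,0],"rotation":[0,0,0]}
    - {"xyz":[-20,-16,0],"rotation":[0,0,0]}
    - {"xyz":[-20,-16,0],"rotation":[0,0,0]}
    - {"xyz":[-20,-16,0],"rotation":[0,0,0]}
    - {"xyz":[-15,-12,0],"rotation":[0,0,0]}
    - {"xyz":[-10,-8,0],"rotation":[0,0,0]}

```text
time: 15.1
position: [0.4852, -0.3131, 0.2693]
orientation: [[-0.754, 0.657, -0.001], [0.657, 0.754, -0.0], [0.001, -0.001, -1.0]]
wrist_force: [0.2, 0.3, -4.4]
gripper_width: 0.137
finger_force: 107.7
```

Emit:
send_rows:
  deltas:
    - {"xyz":[-7,-6,0],"rotation":[0,0,0]}
    - {"xyz":[-4,-4,0],"rotation":[0,0,0]}
    - {"xyz":[0,0,0],"rotation":[0,0,0]}

```text
time: 15.35
position: [0.4872, -0.3261, 0.2696]
orientation: [[-0.755, 0.656, -0.001], [0.656, 0.755, 0.0], [0.001, -0.0, -1.0]]
wrist_force: [-0.0, 1.0, -4.7]
gripper_width: 0.138
finger_force: 107.7
```

```bash
cat > tilt.py <<'E'
from h import *
np.set_printoptions(precision=3,suppress=True)
s=manip.state();p=s["position"];R=s["orientation"];print(s["time"],p,R.round(3).tolist(),s["joint_pos"],s["wrist_force"],s["gripper_width"],s["finger_force"])
tip=np.degrees(np.arccos(-R[2,2]));g=.0657-.0;lip=p+R@np.array([.115,0,.0657-.012]);bb=p+R@np.array([-.105,0,.0657])
ax=np.array([np.cos(-.603),np.sin(-.603),0]);ay=np.array([-ax[1],ax[0],0]);T=np.array([.478,-.32,0])
print("tilt",tip,"lip",lip,"lip in tote",(lip-T)@ax,(lip-T)@ay,"underside back",bb)
E
python3 tilt.py; python3 -c "
from h import *
for n,z in [('bowl',.03),('paint_pot',.065),('green_bottle',.2),('white_bottle',.2),('cap1',.03)]:
  manip.camera('top')
  for d in manip.cut_out(n,'top')[:14]:
    l,t,w,h=d['bbox'];print(n,round(d['confidence'],2),onz('top',(l+w/2,t+h/2),z)[:2].round(3))
"
```

```text
15.35 [ 0.487 -0.326  0.27 ] [[-0.755, 0.656, -0.001], [0.656, 0.755, 0.0], [0.001, -0.0, -1.0]] [-0.72   0.422  1.236 -0.     1.484 -1.575] [-0.033  0.96  -4.688] 0.13750641678017694 107.70346999168396
tilt 0.04430479566116237 lip [ 0.4   -0.251  0.216] lip in tote -0.10326513741212062 0.013099107189447788 underside back [ 0.566 -0.395  0.204]
bowl 0.78 [0.759 0.025]
paint_pot 0.7 [ 0.575 -0.024]
paint_pot 0.37 [0.649 0.327]
paint_pot 0.27 [ 0.533 -0.362]
green_bottle 0.64 [ 0.703 -0.104]
green_bottle 0.29 [ 0.437 -0.327]
white_bottle 0.62 [ 0.72  -0.231]
cap1 0.8 [ 0.53  -0.372]
cap1 0.66 [0.653 0.336]
cap1 0.62 [0.217 0.269]
cap1 0.56 [ 0.486 -0.339]
cap1 0.54 [ 0.442 -0.391]
cap1 0.52 [0.243 0.409]
cap1 0.51 [0.287 0.53 ]
cap1 0.46 [0.322 0.439]
cap1 0.23 [0.575 0.162]
```

Emit:
send_rows:
  deltas:
    - {"xyz":[0,0,0],"rotation":[0,-0.05,0]}
    - {"xyz":[0,0,0],"rotation":[0,-0.05,0]}
    - {"xyz":[0,0,0],"rotation":[0,-0.05,0]}
    - {"xyz":[0,0,0],"rotation":[0,-0.05,0]}
    - {"xyz":[0,0,0],"rotation":[0,-0.05,0]}
    - {"xyz":[0,0,0],"rotation":[0,-0.05,0]}
    - {"xyz":[0,0,0],"rotation":[0,-0.05,0]}
    - {"xyz":[0,0,0],"rotation":[0,0,0]}

```text
time: 16.52
position: [0.4862, -0.3237, 0.2696]
orientation: [[-0.71, 0.655, 0.259], [0.616, 0.755, -0.224], [-0.342, 0.0, -0.94]]
wrist_force: [0.3, -0.5, -5.0]
gripper_width: 0.139
finger_force: 107.8
```

```bash
python3 tilt.py; cat > kin.py <<'E'
from h import *
from scipy.optimize import least_squares
D=[((1.075,.342,1.524,1.275),(.18,.493,.209)),((.389,.256,1.562,1.324),(.41964,.25459,.23913)),((.407111,.47283,1.784519,.883986),(.42404,.26607,.06128)),((.325,.253,2.169,.721),(.2993,.1814,.0612)),((.386,.218,1.737,1.187),(.38267,.23805,.19596)),((.382,.163,1.598,1.383),(.38474,.23700,.26926)),((-.72,.422,1.236,1.484),(.4872,-.3261,.2696))]
s=manip.state();q=s["joint_pos"];D.append(((q[0],q[1],q[2],q[4]),tuple(s["position"])))
def fk(x,j):
    a1,d1,L2,L3,e,L,o=x;f=j[1]+j[2];t=f+j[3]
    r=a1+L2*np.sin(j[1])+L3*np.sin(f)+e*np.cos(f)+L*np.sin(t);z=d1+L2*np.cos(j[1])+L3*np.cos(f)-e*np.sin(f)+L*np.cos(t)
    c,s_=np.cos(j[0]),np.sin(j[0]);return np.array([r*c-o*s_,r*s_+o*c,z])
sol=least_squares(lambda x:np.concatenate([fk(x,j)-p for j,p in D]),[0,.2,.35,.3,0,.2,.076])
x=sol.x
if __name__=="__main__":
    print(x.round(4),np.abs(sol.fun).max())
    lo=[-.77,.04,.28];hi=[2.02,2.7,2.66]
    def ik(rp,z,tau):
        best=None
        for j0 in ([.3,1.5,1],[0,2,.5],[-.5,1.5,.5],[.8,1,.5]):
            k=least_squares(lambda j:[*(fk(x,(0,*j))-[rp,x[6],z]),sum(j)-(np.pi-tau)],j0)
            if k.cost<1e-8: 
                j=k.x
                ok=all(l<=v<=h for l,v,h in zip(lo,j,hi))
                if best is None or ok: best=(j.round(2),ok)
        return best
    for tau in (45,60,70,75):
        for rp in (.58,.65,.7):
            for z in (.27,.33,.4,.45): print(tau,rp,z,ik(rp,z,np.radians(tau)))
E
python3 kin.py
```

```text
16.5167 [ 0.486 -0.324  0.27 ] [[-0.71, 0.655, 0.259], [0.616, 0.755, -0.224], [-0.342, 0.0, -0.94]] [-0.72   0.21   1.594  0.002  0.988 -1.577] [ 0.256 -0.491 -4.988] 0.13914563834383734 107.76988863945007
tilt 20.00938771388675 lip [ 0.418 -0.265  0.18 ] lip in tote -0.08029375799580835 0.011569427550458155 underside back [ 0.578 -0.403  0.244]
[3.000e-04 2.232e-01 5.055e-01 3.795e-01 4.640e-02 3.355e-01 7.640e-02] 0.0004698126923925461
45 0.58 0.27 (array([0.06, 2.  , 0.29]), True)
45 0.58 0.33 (array([-0.01,  1.89,  0.47]), True)
45 0.58 0.4 (array([-0.06,  1.75,  0.67]), True)
45 0.58 0.45 (array([-0.07,  1.63,  0.8 ]), True)
45 0.65 0.27 (array([0.19, 1.85, 0.32]), True)
45 0.65 0.33 (array([0.13, 1.75, 0.48]), True)
45 0.65 0.4 (array([0.08, 1.61, 0.67]), True)
45 0.65 0.45 (array([0.06, 1.49, 0.8 ]), True)
45 0.7 0.27 (array([0.28, 1.73, 0.35]), True)
45 0.7 0.33 (array([0.22, 1.63, 0.51]), True)
45 0.7 0.4 (array([0.18, 1.49, 0.69]), True)
45 0.7 0.45 (array([0.16, 1.38, 0.82]), True)
60 0.58 0.27 (array([ 0.08,  2.23, -0.21]), False)
60 0.58 0.33 (array([-0.03,  2.13, -0.  
[... 1002 characters left out ...]
70 0.7 0.4 (array([ 0.13,  1.9 , -0.11]), False)
70 0.7 0.45 (array([0.08, 1.81, 0.03]), False)
75 0.58 0.27 (array([ 0.24,  2.42, -0.82]), False)
75 0.58 0.33 (array([ 0.07,  2.33, -0.57]), False)
75 0.58 0.4 (array([-0.08,  2.21, -0.3 ]), False)
75 0.58 0.45 (array([-0.16,  2.11, -0.12]), False)
75 0.65 0.27 (array([ 0.33,  2.25, -0.74]), False)
75 0.65 0.33 (array([ 0.18,  2.18, -0.53]), False)
75 0.65 0.4 (array([ 0.06,  2.07, -0.3 ]), False)
75 0.65 0.45 (array([-0.01,  1.98, -0.14]), False)
75 0.7 0.27 (array([ 0.39,  2.13, -0.68]), False)
75 0.7 0.33 (array([ 0.26,  2.06, -0.5 ]), False)
75 0.7 0.4 (array([ 0.15,  1.97, -0.28]), False)
75 0.7 0.45 (array([ 0.09,  1.88, -0.14]), False)
```

Emit:
send_rows:
  deltas:
    - {"xyz":[0,0,0],"rotation":[0.06,0,0]}
    - {"xyz":[0,0,0],"rotation":[0.06,0,0]}
    - {"xyz":[0,0,0],"rotation":[0,0,0]}
    - {"xyz":[0,0,0],"rotation":[0,0,0]}

```text
time: 16.85
position: [0.4882, -0.3244, 0.2698]
orientation: [[-0.711, 0.68, 0.179], [0.615, 0.725, -0.311], [-0.341, -0.111, -0.933]]
wrist_force: [0.6, -0.4, -4.7]
gripper_width: 0.137
finger_force: 107.9
```

```bash
cat > kin2.py <<'E'
import numpy as np
from scipy.spatial.transform import Rotation as Ro
X=[.0003,.2232,.5055,.3795,.0464,.3355,.0764]
def fk(q,sg=1,s6=1,wr=0):
    a1,d1,L2,L3,e,L,o=X;f=q[1]+q[2]
    r=a1+L2*np.sin(q[1])+L3*np.sin(f)+e*np.cos(f);z=d1+L2*np.cos(q[1])+L3*np.cos(f)-e*np.sin(f)
    R4=Ro.from_euler('ZYZ',[q[0],f,sg*q[3]]);R=R4*Ro.from_euler('YZ',[q[4],s6*q[5]+np.pi/2])
    p=Ro.from_euler('Z',q[0]).apply([r,0 if wr else o,z])+(R4.apply([0,o,0]) if wr else 0)
    return p+R.apply([0,0,L]),R.as_matrix()
E
python3 - <<'E'
from kin2 import *; from cell import manip
np.set_printoptions(precision=4,suppress=True)
s=manip.state();q=s["joint_pos"];print(q,s["position"],s["wrist_force"],s["gripper_width"]);print(np.array(s["orientation"]))
for sg in(1,-1):
  for wr in (0,1):
    p,R=fk(q,sg,1,wr);print(sg,wr,(p-s["position"])*1000,Ro.from_matrix(R.T@s["orientation"]).magnitude())
E
```

```text
[-0.6341  0.2322  1.5702 -0.1718  1.0076 -1.4034] [ 0.4882 -0.3244  0.2698] [ 0.5764 -0.3874 -4.6618] 0.13725690569518845
[[-0.711   0.6801  0.1789]
 [ 0.6149  0.7247 -0.311 ]
 [-0.3412 -0.1111 -0.9334]]
1 0 [ 0.0162  0.024  -0.0742] 4.1138462086481253e-16
1 1 [ -3.0661   0.8941 -12.7883] 4.1138462086481253e-16
-1 0 [57.4858 78.1745 -0.0742] 0.34364829298376737
-1 1 [59.2351 75.4916 12.6398] 0.34364829298376737
```

```bash
cat > plan.py <<'E'
from kin2 import *
from scipy.optimize import least_squares
np.set_printoptions(precision=2,suppress=True)
lo=np.array([-2.53,-.77,.04,-1,.28,-3.11]);hi=np.array([2.53,2.02,2.7,4.14,2.66,3.11])
def ik(p,R,q0):
    def f(q):
        a,b=fk(q);return np.r_[(a-p)*5,Ro.from_matrix(b.T@R).as_rotvec()]
    k=least_squares(f,q0);return k.x,k.cost
def Rt(d,tau):  # tool at pointing azimuth d, tilt tau
    y=np.array([-np.sin(d),np.cos(d),0])   # caddy heading = d+pi ; y tool = heading-90deg = d+90deg
    z=np.array([np.cos(d)*np.sin(tau),np.sin(d)*np.sin(tau),-np.cos(tau)])
    return np.stack([np.cross(y,z),y,z],1)
T=np.array([.478,-.32,0])
def sim(d,p,q,taus=np.radians(np.arange(0,78,3))):
    out=[]
    for t in taus:
        q,c=ik(p,Rt(d,t),q);out.append(q)
        if c>1e-7 or np.any(q<lo+.02) or np.any(q>hi-.02): return np.degrees(t),out
    return 999,out
if __name__=="__main__":
    for d in np.arange(-2.2,1.3,.2):
        for z in (.27,.3):
            p=T+[.01*np.cos(d),.01*np.sin(d),z]
            r=np.hypot(p[0],p[1]);j1=np.arctan2(p[1],p[0])-np.arcsin(.0764/r)
            q0=[j1,.4,1.25,0,1.48,(j1-d-np.pi/2+np.pi)%(2*np.pi)-np.pi]
            t,o=sim(d,p,q0);o=np.array(o);print(round(d,2),z,"reach",round(t),"end",o[-1],"maxstep/3deg",np.abs(np.diff(o,axis=0)).max() if len(o)>1 else 0)
E
python3 plan.py
```

```text
-2.2 0.27 reach 63 end [-0.25  0.68  1.3  -0.99  1.69  0.54] maxstep/3deg 0.05277628282989233
-2.2 0.3 reach 63 end [-0.25  0.65  1.26 -0.99  1.73  0.48] maxstep/3deg 0.05249668202632349
-2.0 0.27 reach 60 end [-0.24  0.57  1.46 -1.02  1.5   0.49] maxstep/3deg 0.05462534289608162
-2.0 0.3 reach 60 end [-0.24  0.54  1.42 -1.02  1.53  0.43] maxstep/3deg 0.05392245308793059
-1.8 0.27 reach 54 end [-0.26  0.45  1.59 -1.01  1.28  0.37] maxstep/3deg 0.06027735903044762
-1.8 0.3 reach 54 end [-0.26  0.41  1.55 -0.99  1.32  0.31] maxstep/3deg 0.058919911830341176
-1.6 0.27 reach 51 end [-0.3   0.34  1.71 -1.02  1.07  0.25] maxstep/3deg 0.07462368873778003
-1.6 0.3 reach 51 end [-0.3   0.31  1.67 -0.99  1.12  0.17] maxstep/3deg 0.07103740912309553
-1.4 0.27 reach 48 end [-0.36  0.25  1.81 -1.    0.87  0.06] maxstep/3deg 0.10001798957977986
-1.4 0.3 reach 51 end [-0.34  0.22  1.79 -1.03  0.91  0.07] maxstep/3deg 0.09551670522509151
-1.2 0.27 reach 48 end [-0.43  0.17  1.91 -1.01  0.65 -0.09] maxstep/3deg 0.136888327108743
-1.2 0.3 reach 51 end [-0.41  0.14  1.9  -1.05  0.69 -0.07] maxstep/3deg
[... 1553 characters left out ...]
32  1.39 -3.12] maxstep/3deg 0.054381960687416464
0.6 0.3 reach 18 end [-0.89  0.34  1.32  0.32  1.46 -3.09] maxstep/3deg 0.053624769034274655
0.8 0.27 reach 3 end [-0.74  0.4   1.27  0.05  1.47 -3.11] maxstep/3deg 0.052604092500716175
0.8 0.3 reach 3 end [-0.74  0.39  1.21  0.05  1.54 -3.11] maxstep/3deg 0.05234983105968287
1.0 0.27 reach 999 end [-1.2   0.77  1.33  0.99  1.94  2.42] maxstep/3deg 0.05185585906817934
1.0 0.3 reach 999 end [-1.2   0.73  1.31  1.01  1.97  2.47] maxstep/3deg 0.051651237719627006
1.2 0.27 reach 999 end [-1.14  0.85  1.14  0.93  2.1   2.43] maxstep/3deg 0.0490645706002535
1.2 0.3 reach 999 end [-1.14  0.82  1.11  0.96  2.14  2.49] maxstep/3deg 0.04891311590942017
```

The model fits to under 0.1 mm. Tilting straight outward would hit joint 5's lower limit at about 48°. Pouring along the tote's long axis (pointing azimuth about 1.1) is feasible past 75°. So I'll level out again and turn the caddy round.

Emit:
send_rows:
  deltas:
    - {"xyz":[0,0,0],"rotation":[-0.06,0,0]}
    - {"xyz":[0,0,0],"rotation":[-0.06,0,0]}
    - {"xyz":[0,0,0],"rotation":[0,0.05,0]}
    - {"xyz":[0,0,0],"rotation":[0,0.05,0]}
    - {"xyz":[0,0,0],"rotation":[0,0.05,0]}
    - {"xyz":[0,0,0],"rotation":[0,0.05,0]}
    - {"xyz":[0,0,0],"rotation":[0,0.05,0]}
    - {"xyz":[0,0,0],"rotation":[0,0.05,0]}
    - {"xyz":[0,0,0],"rotation":[0,0.05,0]}
    - {"xyz":[6,8,0],"rotation":[0,0,0]}
    - {"xyz":[6,8,0],"rotation":[0,0,0]}
    - {"xyz":[0,0,0],"rotation":[0,0,0.04]}

```text
time: 17.85
position: [0.4892, -0.3032, 0.2701]
orientation: [[-0.73, 0.684, 0.002], [0.684, 0.73, 0.002], [0.0, 0.003, -1.0]]
wrist_force: [0.3, -0.4, -4.0]
gripper_width: 0.136
finger_force: 108.0
```

Emit:
send_rows:
  deltas:
    - {"xyz":[0,0,0],"rotation":[0,0,0.08]}
    - {"xyz":[0,0,0],"rotation":[0,0,0.11]}
    - {"xyz":[0,0,0],"rotation":[0,0,0.11]}
    - {"xyz":[0,0,0],"rotation":[0,0,0.11]}
    - {"xyz":[0,0,0],"rotation":[0,0,0.11]}
    - {"xyz":[0,0,0],"rotation":[0,0,0.11]}
    - {"xyz":[0,0,0],"rotation":[0,0,0.11]}
    - {"xyz":[0,0,0],"rotation":[0,0,0.11]}
    - {"xyz":[0,0,0],"rotation":[0,0,0.11]}
    - {"xyz":[0,0,0],"rotation":[0,0,0.11]}
    - {"xyz":[0,0,0],"rotation":[0,0,0.11]}
    - {"xyz":[0,0,0],"rotation":[0,0,0.11]}

```text
time: 18.85
position: [0.4891, -0.3042, 0.2707]
orientation: [[0.46, 0.888, 0.002], [0.888, -0.46, 0.0], [0.001, 0.002, -1.0]]
wrist_force: [0.4, 0.3, -5.0]
gripper_width: 0.132
finger_force: 108.0
```

Emit:
send_rows:
  deltas:
    - {"xyz":[0,0,0],"rotation":[0,0,0.11]}
    - {"xyz":[0,0,0],"rotation":[0,0,0.11]}
    - {"xyz":[0,0,0],"rotation":[0,0,0.11]}
    - {"xyz":[0,0,0],"rotation":[0,0,0.11]}
    - {"xyz":[0,0,0],"rotation":[0,0,0.11]}
    - {"xyz":[0,0,0],"rotation":[0,0,0.11]}
    - {"xyz":[0,0,0],"rotation":[0,0,0.11]}
    - {"xyz":[0,0,0],"rotation":[0,0,0.11]}
    - {"xyz":[0,0,0],"rotation":[0,0,0.11]}
    - {"xyz":[0,0,0],"rotation":[0,0,0.11]}
    - {"xyz":[0,0,0],"rotation":[0,0,0.11]}
    - {"xyz":[0,0,0],"rotation":[0,0,0.11]}

```text
time: 19.85
position: [0.4891, -0.3043, 0.2707]
orientation: [[0.974, -0.226, 0.003], [-0.226, -0.974, 0.0], [0.003, -0.001, -1.0]]
wrist_force: [-0.1, -0.3, -4.0]
gripper_width: 0.135
finger_force: 108.0
```

Emit:
send_rows:
  deltas:
    - {"xyz":[0,0,0],"rotation":[0,0,0.11]}
    - {"xyz":[0,0,0],"rotation":[0,0,0.11]}
    - {"xyz":[0,0,0],"rotation":[0,0,0.11]}
    - {"xyz":[0,0,0],"rotation":[0,0,0.11]}
    - {"xyz":[0,0,0],"rotation":[0,0,0.11]}
    - {"xyz":[0,0,0],"rotation":[0,0,0.11]}
    - {"xyz":[0,0,0],"rotation":[0,0,0.11]}
    - {"xyz":[0,0,0],"rotation":[0,0,0.11]}
    - {"xyz":[0,0,0],"rotation":[0,0,0.11]}
    - {"xyz":[0,0,0],"rotation":[0,0,0.11]}
    - {"xyz":[0,0,0],"rotation":[0,0,0.11]}
    - {"xyz":[0,0,0],"rotation":[0,0,0.11]}

```text
time: 20.85
position: [0.4891, -0.3044, 0.2707]
orientation: [[0.023, -1.0, 0.003], [-1.0, -0.023, -0.0], [0.0, -0.003, -1.0]]
wrist_force: [0.7, -0.3, -3.9]
gripper_width: 0.139
finger_force: 108.0
```

Emit:
send_rows:
  deltas:
    - {"xyz":[0,0,0],"rotation":[0,0,0.11]}
    - {"xyz":[0,0,0],"rotation":[0,0,0.11]}
    - {"xyz":[0,0,0],"rotation":[0,0,0.11]}
    - {"xyz":[0,0,0],"rotation":[0,0,0.08]}
    - {"xyz":[0,0,0],"rotation":[0,0,0.04]}
    - {"xyz":[0,0,0],"rotation":[0,0,0]}

```text
time: 21.35
position: [0.489, -0.3044, 0.2706]
orientation: [[-0.41, -0.912, 0.002], [-0.912, 0.41, -0.0], [-0.001, -0.002, -1.0]]
wrist_force: [0.4, -0.7, -5.4]
gripper_width: 0.135
finger_force: 108.0
```

```bash
python3 tilt.py; python3 - <<'E'
from plan import *; from cell import manip
s=manip.state();y=s["orientation"][:,1];d=np.arctan2(y[1],y[0])-np.pi/2;print("d",d)
t,o=sim(d,s["position"],s["joint_pos"],np.radians(np.arange(0,82,3)));print(t,o[-1],np.min(o,0),np.max(o,0))
E
```

```text
21.35 [ 0.489 -0.304  0.271] [[-0.41, -0.912, 0.002], [-0.912, 0.41, -0.0], [-0.001, -0.002, -1.0]] [-0.691  0.4    1.268  0.001  1.473  2.874] [ 0.354 -0.673 -5.42 ] 0.13507987629773846 108.0012845993042
tilt 0.12126005298615544 lip [ 0.442 -0.409  0.217] lip in tote 0.020952530125696537 -0.09400983626064077 underside back [ 0.532 -0.209  0.205]
d 1.1480698245340548
999 [-1.15  0.87  1.2   1.02  2.1   2.42] [-1.15  0.4   1.19  0.    1.48  2.42] [-0.69  0.87  1.27  1.02  2.1   2.87]
```

Emit:
send_rows:
  deltas:
    - {"xyz":[0,0,0],"rotation":[0,-0.03,0]}
    - {"xyz":[0,0,0],"rotation":[0,-0.06,0]}
    - {"xyz":[0,0,0],"rotation":[0,-0.07,0]}
    - {"xyz":[0,0,0],"rotation":[0,-0.07,0]}
    - {"xyz":[0,0,0],"rotation":[0,-0.07,0]}
    - {"xyz":[0,0,0],"rotation":[0,-0.07,0]}
    - {"xyz":[0,0,0],"rotation":[0,-0.07,0]}
    - {"xyz":[0,0,0],"rotation":[0,-0.07,0]}
    - {"xyz":[0,0,0],"rotation":[0,-0.06,0]}
    - {"xyz":[0,0,0],"rotation":[0,-0.05,0]}
    - {"xyz":[0,0,0],"rotation":[0,-0.04,0]}
    - {"xyz":[0,0,0],"rotation":[0,-0.04,0]}
  newtons: 120

```text
time: 22.35
position: [0.489, -0.3056, 0.2703]
orientation: [[-0.311, -0.912, 0.266], [-0.698, 0.41, 0.587], [-0.644, -0.003, -0.765]]
wrist_force: [-0.2, 0.8, -4.3]
gripper_width: 0.135
finger_force: 118.6
```

Emit:
send_rows:
  deltas:
    - {"xyz":[0,0,0],"rotation":[0,-0.04,0]}
    - {"xyz":[0,0,0],"rotation":[0,-0.04,0]}
    - {"xyz":[0,0,0],"rotation":[0,-0.04,0]}
    - {"xyz":[0,0,0],"rotation":[0,-0.04,0]}
    - {"xyz":[0,0,0],"rotation":[0,-0.05,0]}
    - {"xyz":[0,0,0],"rotation":[0,-0.05,0]}
    - {"xyz":[0,0,0],"rotation":[0,-0.05,0]}
    - {"xyz":[0,0,0],"rotation":[0,-0.05,0]}
    - {"xyz":[0,0,0],"rotation":[0,-0.06,0]}
    - {"xyz":[0,0,0],"rotation":[0,-0.06,0]}
    - {"xyz":[0,0,0],"rotation":[0,-0.06,0]}
    - {"xyz":[0,0,0],"rotation":[0,-0.06,0]}

```text
time: 23.35
position: [0.4894, -0.3056, 0.2704]
orientation: [[-0.106, -0.912, 0.397], [-0.246, 0.411, 0.878], [-0.964, -0.004, -0.268]]
wrist_force: [-0.1, 0.9, -3.5]
gripper_width: 0.136
finger_force: 119.0
```

Emit:
send_rows:
  deltas:
    - {"xyz":[0,0,0],"rotation":[0,-0.06,0]}
    - {"xyz":[0,0,0],"rotation":[0,0,0]}
    - {"xyz":[0,0,0],"rotation":[0,0,0]}
    - {"xyz":[0,0,0],"rotation":[0,0,0]}
    - {"xyz":[0,0,0],"rotation":[0,0,0]}
    - {"xyz":[0,0,0],"rotation":[0,0,0]}
    - {"xyz":[0,0,0],"rotation":[0,0,0]}
    - {"xyz":[0,0,0],"rotation":[0,0,0]}

```text
time: 24.02
position: [0.4891, -0.3052, 0.2705]
orientation: [[-0.085, -0.912, 0.401], [-0.192, 0.41, 0.892], [-0.978, -0.001, -0.21]]
wrist_force: [-0.2, 0.0, -3.6]
gripper_width: 0.134
finger_force: 119.0
```

```bash
cat > caps.py <<'E'
from h import *
for c in ("top","side","wrist"):
  im=manip.camera(c);cv2.imwrite(f"pics/e_{c}.png",im[:,:,::-1])
  for n in ("cap1","caddy"):
    for d in manip.cut_out(n,c)[:18]:
      if d["confidence"]<.3: continue
      l,t,w,h=d["bbox"];print(c,n,round(d["confidence"],2),(round(l),round(t),round(w),round(h)),onz(c,(l+w/2,t+h/2),.03)[:2].round(3))
E
python3 tilt.py; python3 caps.py
```

```text
24.0167 [ 0.489 -0.305  0.27 ] [[-0.085, -0.912, 0.401], [-0.192, 0.41, 0.892], [-0.978, -0.001, -0.21]] [-1.15   0.851  1.196  0.985  2.073  2.429] [-0.192  0.041 -3.577] 0.13437291718630423 118.99840950965881
tilt 77.86110408604488 lip [ 0.501 -0.279  0.147] lip in tote -0.004196887767125187 0.04634017400322396 underside back [ 0.524 -0.226  0.359]
top cap1 0.73 (188, 241, 18, 15) [0.322 0.433]
top cap1 0.67 (238, 276, 20, 15) [0.215 0.276]
top cap1 0.62 (197, 268, 18, 14) [0.241 0.405]
top cap1 0.6 (458, 229, 18, 12) [ 0.373 -0.407]
top cap1 0.58 (474, 193, 11, 8) [ 0.49  -0.445]
top cap1 0.49 (443, 224, 14, 10) [ 0.39  -0.353]
top cap1 0.47 (160, 252, 16, 18) [0.282 0.525]
top caddy 0.64 (428, 151, 66, 68) [ 0.528 -0.387]
top caddy 0.63 (476, 194, 6, 6) [ 0.49  -0.445]
side cap1 0.67 (424, 125, 11, 12) [0.292 0.524]
side cap1 0.63 (353, 119, 10, 21) [0.227 0.274]
side cap1 0.59 (184, 227, 6, 2) [ 0.457 -0.382]
side cap1 0.56 (185, 234, 13, 15) [ 0.505 -0.375]
side cap1 0.5 (390, 122, 14, 10) [0.249 0.414]
side caddy 0.7 (179, 175, 46, 71) [ 0.404 -0.325]
wrist cap1 0.67 (304, 167, 33, 178) [ 0.132 -1.106]
wrist cap1 0.52 (475, 93, 12, 15) [0.327 0.412]
wrist cap1 0.49 (500, 87, 15, 18) [0.257 0.35 ]
wrist cap1 0.44 (488, 96, 10, 16) [0.284 0.461]
wrist caddy 0.71 (212, 50, 218, 296) [-0.459 -2.438]
```

The wrist load has dropped by about 1.1 N, which matches 111 g of caps. Levelling out and turning back.

Emit:
send_rows:
  deltas:
    - {"xyz":[0,0,0],"rotation":[0,0.04,0]}
    - {"xyz":[0,0,0],"rotation":[0,0.08,0]}
    - {"xyz":[0,0,0],"rotation":[0,0.1,0]}
    - {"xyz":[0,0,0],"rotation":[0,0.1,0]}
    - {"xyz":[0,0,0],"rotation":[0,0.1,0]}
    - {"xyz":[0,0,0],"rotation":[0,0.1,0]}
    - {"xyz":[0,0,0],"rotation":[0,0.1,0]}
    - {"xyz":[0,0,0],"rotation":[0,0.1,0]}
    - {"xyz":[0,0,0],"rotation":[0,0.1,0]}
    - {"xyz":[0,0,0],"rotation":[0,0.1,0]}
    - {"xyz":[0,0,0],"rotation":[0,0.1,0]}
    - {"xyz":[0,0,0],"rotation":[0,0.1,0]}

```text
time: 25.47
position: [0.4889, -0.3055, 0.2717]
orientation: [[-0.398, -0.912, 0.098], [-0.887, 0.41, 0.21], [-0.232, -0.003, -0.973]]
wrist_force: [0.5, -0.4, -3.5]
gripper_width: 0.137
finger_force: 118.6
```

Emit:
send_rows:
  deltas:
    - {"xyz":[0,0,0],"rotation":[0,0.1,0]}
    - {"xyz":[0,0,0],"rotation":[0,0.1,0]}
    - {"xyz":[0,0,0],"rotation":[0,0.04,0]}
    - {"xyz":[0,0,0],"rotation":[0,0,-0.05]}
    - {"xyz":[0,0,0],"rotation":[0,0,-0.1]}
    - {"xyz":[0,0,0],"rotation":[0,0,-0.1]}
    - {"xyz":[0,0,0],"rotation":[0,0,-0.1]}
    - {"xyz":[0,0,0],"rotation":[0,0,-0.1]}
    - {"xyz":[0,0,0],"rotation":[0,0,-0.1]}
    - {"xyz":[0,0,0],"rotation":[0,0,-0.1]}
    - {"xyz":[0,0,0],"rotation":[0,0,-0.1]}
    - {"xyz":[0,0,0],"rotation":[0,0,-0.1]}

```text
time: 26.47
position: [0.4888, -0.3048, 0.2707]
orientation: [[0.419, -0.908, 0.001], [-0.908, -0.419, 0.0], [0.0, -0.001, -1.0]]
wrist_force: [0.2, -0.4, -3.1]
gripper_width: 0.134
finger_force: 118.7
```

Emit:
send_rows:
  deltas:
    - {"xyz":[0,0,0],"rotation":[0,0,-0.1]}
    - {"xyz":[0,0,0],"rotation":[0,0,-0.1]}
    - {"xyz":[0,0,0],"rotation":[0,0,-0.1]}
    - {"xyz":[0,0,0],"rotation":[0,0,-0.1]}
    - {"xyz":[0,0,0],"rotation":[0,0,-0.1]}
    - {"xyz":[0,0,0],"rotation":[0,0,-0.1]}
    - {"xyz":[0,0,0],"rotation":[0,0,-0.1]}
    - {"xyz":[0,0,0],"rotation":[0,0,-0.05]}
    - {"xyz":[0,0,0],"rotation":[0,0,0]}

```text
time: 27.22
position: [0.4888, -0.3049, 0.2707]
orientation: [[0.924, -0.382, 0.001], [-0.382, -0.924, 0.0], [0.001, -0.0, -1.0]]
wrist_force: [0.0, 0.5, -2.8]
gripper_width: 0.138
finger_force: 118.7
```

```bash
python3 tilt.py; python3 - <<'E'
from h import *
s=manip.state();y=s["orientation"][:,1];move([.40,.06,.27],np.arctan2(y[1],y[0]))
im=manip.camera("wrist");cv2.imwrite("pics/e_w2.png",im[:,:,::-1])
for n in ("cap1","caddy_handle","caddy"):
  for d in manip.cut_out(n,"wrist"):
    if d["confidence"]>.25: print(n,round(d["confidence"],2),[round(v) for v in d["bbox"]])
# predicted handle bar corners if undisturbed in grip
p=s["position"];R=s["orientation"]
for X in (-42,42):
  for Y in (-7,7): print(proj("wrist",p+R@np.array([X/1000,Y/1000,-(.110-.0657)])).round(0))
for X,Y in ((113,-68),(113,68)): print("lip",proj("wrist",p+R@np.array([.115,Y/1000,-(.012-.0657)])).round(0))
E
```

```text
27.2167 [ 0.489 -0.305  0.271] [[0.924, -0.382, 0.001], [-0.382, -0.924, 0.0], [0.001, -0.0, -1.0]] [-0.691  0.401  1.266  0.     1.474  1.271] [ 0.046  0.519 -2.807] 0.13762107071396618 118.65554094314575
tilt 0.03835349142566925 lip [ 0.595 -0.349  0.217] lip in tote 0.11281735094111736 0.042778906015597376 underside back [ 0.392 -0.265  0.205]
dxyz(tool,mm) [-221.3 -303.4    0.7] rv [-0.0003 -0.0006 -0.    ] world d [-88.8 364.9  -0.7]
cap1 0.73 [65, 334, 15, 18]
cap1 0.71 [63, 351, 16, 14]
cap1 0.48 [91, 355, 14, 17]
caddy_handle 0.83 [304, 166, 32, 179]
caddy 0.58 [210, 52, 219, 293]
[305. 346.]
[332. 346.]
[300. 191.]
[335. 191.]
lip [222.  55.]
lip [414.  54.]
```

Emit:
send_rows:
  deltas:
    - {"xyz":[-4,-6,0],"rotation":[0,0,0]}
    - {"xyz":[-10,-13,0],"rotation":[0,0,0]}
    - {"xyz":[-14,-19,0],"rotation":[0,0,0]}
    - {"xyz":[-14,-19,0],"rotation":[0,0,0]}
    - {"xyz":[-14,-19,0],"rotation":[0,0,0]}
    - {"xyz":[-14,-19,0],"rotation":[0,0,0]}
    - {"xyz":[-14,-19,0],"rotation":[0,0,0]}
    - {"xyz":[-14,-19,0],"rotation":[0,0,0]}
    - {"xyz":[-14,-19,0],"rotation":[0,0,0]}
    - {"xyz":[-14,-19,0],"rotation":[0,0,0]}
    - {"xyz":[-14,-19,0],"rotation":[0,0,0]}
    - {"xyz":[-14,-19,0],"rotation":[0,0,0]}

```text
time: 28.42
position: [0.426, -0.0518, 0.2703]
orientation: [[0.923, -0.384, 0.0], [-0.384, -0.923, 0.0], [0.0, -0.0, -1.0]]
wrist_force: [0.7, 0.2, -2.5]
gripper_width: 0.138
finger_force: 118.7
```

Emit:
send_rows:
  deltas:
    - {"xyz":[-14,-19,0],"rotation":[0,0,0]}
    - {"xyz":[-14,-19,0],"rotation":[0,0,0]}
    - {"xyz":[-14,-19,0],"rotation":[0,0,0]}
    - {"xyz":[-12,-16,0],"rotation":[0,0,0]}
    - {"xyz":[-8,-12,0],"rotation":[0,0,0]}
    - {"xyz":[-5,-8,0],"rotation":[0,0,0]}
    - {"xyz":[0,0,10],"rotation":[0,0,0]}
    - {"xyz":[0,0,20],"rotation":[0,0,0]}
    - {"xyz":[0,0,25],"rotation":[0,0,0]}
    - {"xyz":[0,0,25],"rotation":[0,0,0]}
    - {"xyz":[0,0,25],"rotation":[0,0,0]}
    - {"xyz":[0,0,0],"rotation":[0,0,0]}

```text
time: 29.42
position: [0.3975, 0.0584, 0.1615]
orientation: [[0.923, -0.384, -0.008], [-0.384, -0.923, 0.0], [-0.008, 0.003, -1.0]]
wrist_force: [-0.9, -0.2, -4.1]
gripper_width: 0.135
finger_force: 118.6
```

Emit:
send_rows:
  deltas:
    - {"xyz":[0,0,15],"rotation":[0,0,0]}
    - {"xyz":[0,0,20],"rotation":[0,0,0]}
    - {"xyz":[0,0,20],"rotation":[0,0,0]}
    - {"xyz":[0,0,17],"rotation":[0,0,0]}
    - {"xyz":[0,0,10],"rotation":[0,0,0]}
    - {"xyz":[0,0,7],"rotation":[0,0,0]}
    - {"xyz":[0,0,4],"rotation":[0,0,0]}
    - {"xyz":[0,0,2],"rotation":[0,0,0]}
    - {"xyz":[0,0,1],"rotation":[0,0,0]}
    - {"xyz":[0,0,0],"rotation":[0,0,0]}
    - {"xyz":[0,0,0],"rotation":[0,0,0]}

```text
time: 30.33
position: [0.401, 0.0583, 0.0697]
orientation: [[0.924, -0.383, 0.001], [-0.383, -0.924, 0.0], [0.001, -0.001, -1.0]]
wrist_force: [-0.3, -0.2, -3.8]
gripper_width: 0.132
finger_force: 118.5
```

Lower by 1 mm steps until the load transfers.

Emit:
send_rows:
  deltas:
    - {"xyz":[0,0,1.5],"rotation":[0,0,0]}
    - {"xyz":[0,0,1],"rotation":[0,0,0]}
    - {"xyz":[0,0,1],"rotation":[0,0,0]}
    - {"xyz":[0,0,0],"rotation":[0,0,0]}
    - {"xyz":[0,0,0],"rotation":[0,0,0]}

```text
time: 30.75
position: [0.4008, 0.0585, 0.0658]
orientation: [[0.924, -0.383, 0.001], [-0.383, -0.924, 0.0], [0.0, -0.001, -1.0]]
wrist_force: [0.8, 3.5, 0.7]
gripper_width: 0.135
finger_force: 119.4
```

Emit:
send_rows:
  deltas:
    - {"xyz":[0,0,0],"rotation":[0,0,0]}
    - {"xyz":[0,0,0],"rotation":[0,0,0]}
    - {"xyz":[0,0,0],"rotation":[0,0,0]}
    - {"xyz":[0,0,0],"rotation":[0,0,0]}
    - {"xyz":[0,0,0],"rotation":[0,0,0]}
    - {"xyz":[0,0,-10],"rotation":[0,0,0]}
    - {"xyz":[0,0,-25],"rotation":[0,0,0]}
    - {"xyz":[0,0,-30],"rotation":[0,0,0]}
    - {"xyz":[0,0,-30],"rotation":[0,0,0]}
    - {"xyz":[0,0,-30],"rotation":[0,0,0]}
    - {"xyz":[0,0,-30],"rotation":[0,0,0]}
    - {"xyz":[0,0,-30],"rotation":[0,0,0]}
  hand: 40

```text
time: 31.75
position: [0.4002, 0.0583, 0.2522]
orientation: [[0.924, -0.383, 0.0], [-0.383, -0.924, 0.0], [0.0, -0.0, -1.0]]
wrist_force: [0.8, 0.3, -0.2]
gripper_width: 0.471
finger_force: 0.0
```

Emit:
send_rows:
  deltas:
    - {"xyz":[0,0,-25],"rotation":[0,0,0]}
    - {"xyz":[0,0,0],"rotation":[0,0,0]}
    - {"xyz":[0,0,0],"rotation":[0,0,0]}

```text
time: 32.0
position: [0.4011, 0.0582, 0.2766]
orientation: [[0.924, -0.383, 0.003], [-0.383, -0.924, -0.0], [0.003, -0.001, -1.0]]
wrist_force: [-0.3, -0.3, 0.1]
gripper_width: 0.469
finger_force: 0.0
```

```bash
python3 caps.py; python3 - <<'E'
from h import *
s=manip.state();print(s["time"],s["position"],s["wrist_force"],s["gripper_width"])
manip.camera("wrist")
d=manip.cut_out("caddy","wrist")[0];print(d["bbox"])
t=np.array([.924,-.383,0]);y=np.array([.383,.924,0]);b=np.array([.401+.924*.003,.0585-.383*.003,0])
for X,Y,Z in ((-110,-68,90),(-110,68,90),(110,-68,40),(110,68,40)): print(proj("wrist",b+t*X/1000+y*Y/1000+[0,0,Z/1000]).round(0))
T=np.array([.478,-.32,0]);ax=np.array([np.cos(-.603),np.sin(-.603),0]);ay=np.array([-ax[1],ax[0],0])
manip.camera("top")
n=0
for d in manip.cut_out("cap1","top"):
  l,tt,w,h=d["bbox"];q=onz("top",(l+w/2,tt+h/2),.025)-T;i=abs(q@ax)<.105 and abs(q@ay)<.155;n+=i
  print(round(d["confidence"],2),(l,tt),"in tote" if i else (q+T)[:2].round(3))
# bright blobs inside tote vs start image
for f in ("pics/top0.png","pics/e_top.png"):
  im=cv2.imread(f);M=np.zeros(im.shape[:2],np.uint8)
  c=[proj("top",T+ax*a*.095+ay*b_*.145+[0,0,.005]) for a,b_ in((1,1),(1,-1),(-1,-1),(-1,1))]
  cv2.fillPoly(M,[np.array(c).round().astype(int)],255);g=cv2.cvtColor(im,cv2.COLOR_BGR2GRAY)
  circ=(cv2.adaptiveThreshold(g,255,cv2.ADAPTIVE_THRESH_MEAN_C,cv2.THRESH_BINARY,25,-18)&M)
  k,_,st,ce=cv2.connectedComponentsWithStats(circ);print(f,[(ce[i].round().tolist(),int(st[i,4])) for i in range(1,k) if st[i,4]>12])
E
```

```text
top cap1 0.68 (467, 188, 8, 10) [ 0.503 -0.42 ]
top cap1 0.66 (446, 224, 9, 9) [ 0.393 -0.356]
top cap1 0.66 (195, 268, 16, 13) [0.242 0.414]
top cap1 0.57 (459, 228, 16, 12) [ 0.373 -0.406]
top cap1 0.55 (189, 241, 12, 15) [0.323 0.441]
top cap1 0.54 (465, 207, 14, 15) [ 0.437 -0.424]
top cap1 0.52 (447, 207, 19, 14) [ 0.436 -0.372]
top cap1 0.52 (158, 253, 17, 18) [0.281 0.527]
top cap1 0.5 (446, 187, 20, 15) [ 0.497 -0.373]
top cap1 0.42 (241, 275, 14, 16) [0.218 0.274]
top caddy 0.96 (302, 189, 49, 83) [0.383 0.033]
top caddy 0.49 (260, 146, 49, 46) [0.573 0.165]
side cap1 0.62 (173, 218, 8, 8) [ 0.428 -0.415]
side cap1 0.58 (174, 238, 9, 12) [ 0.503 -0.418]
side cap1 0.57 (188, 207, 13, 10) [ 0.404 -0.351]
side cap1 0.56 (404, 140, 16, 13) [0.34  0.445]
side cap1 0.51 (174, 203, 12, 10) [ 0.379 -0.397]
side cap1 0.42 (185, 234, 16, 16) [ 0.508 -0.372]
side caddy 0.93 (286, 151, 51, 68) [0.4   0.059]
wrist cap1 0.93 (571, 70, 22, 21) [ 0.376 -0.415]
wrist cap1 0.88 (548, 38, 16, 18) [ 0.442 -0.372]
wrist cap1 0.82 (128, 270, 25, 27) [0.327 0.434]
wrist cap1 0.81 (117, 294, 22, 24
[... 661 characters left out ...]
1 (446.2, 185.8) in tote
0.49 (458.7, 230.2) in tote
0.44 (446.3, 223.8) in tote
0.16 (367.6, 94.5) [ 0.757 -0.141]
pics/top0.png [([413.0, 201.0], 299), ([432.0, 162.0], 19), ([469.0, 189.0], 138), ([420.0, 174.0], 19), ([446.0, 181.0], 26), ([474.0, 203.0], 64), ([415.0, 203.0], 54), ([445.0, 211.0], 23), ([480.0, 217.0], 30), ([470.0, 233.0], 20), ([456.0, 234.0], 29)]
pics/e_top.png [([419.0, 206.0], 369), ([434.0, 163.0], 15), ([455.0, 185.0], 213), ([420.0, 174.0], 20), ([474.0, 194.0], 44), ([485.0, 208.0], 69), ([415.0, 203.0], 55), ([474.0, 204.0], 78), ([445.0, 211.0], 29), ([458.0, 213.0], 20), ([474.0, 215.0], 17), ([457.0, 225.0], 60), ([469.0, 230.0], 30), ([456.0, 234.0], 35)]
```

```bash
python3 -c "
from cell import manip
print(manip.sign_off())"
```

```text
the job is handed in; nothing more can be done
None
```

The job is done and handed in at about 32.5 s: I drew the caddy out and let go, then poured by the handle. Afterwards all six caps were detected in the tote, the empty caddy stood upright on the table at about (0.40, 0.06), and the coloured look-alike caps had not moved.

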